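Set up the raking-light rail and file the glaze strips

TASK

Get the desk ready for examining the next porcelain jar: slide the blue lamp carriage onto the dovetail rail from its open end until it is fully home against the red stop, then turn its orange clamp knob clockwise until tight, and then move the black torch from its wooden rest into the V-blocks of the clamped carriage, centred and with its lens end towards the turntable. Also, at any time, slide every glaze strip on the desk flat and fully home into the plywood rack, one strip to a slot, any strip in any slot. Leave the jar lid and the tea cup where they are.

Things in the scene. Friction and masses are not known exactly. Their poses are not given: they have to be found in the camera images.
- home (a point): Where the carriage's point fin comes to lie when home on the fixed stand's dovetail rail: 51 mm above the desk, 21 mm above the rail's top. x runs along the rail from its open end (80 mm before this point) to the red stop (face 50 mm past this point; 60 mm wide, top 42 mm above the desk); z up.
- rail_end (a point): Centre of the rail's open end, at the height of its top (30 mm above the desk); axes as point home. Steel dovetail: head 42 mm wide at the top, narrowing to 26 mm at 18 mm above the desk, on a 22 mm neck; the first 15 mm taper to 32 mm wide and 2 mm lower.
- fin (a point): Centre of the aluminium grip fin on the loose blue carriage (0.3 kg): 30 long (x), 14 thick (y), 26 mm tall, on the middle of the deck. x: sliding direction, its +x end meets the stop; y: towards the clamp knob. The carriage is 100 x 56 mm, its underside 34 mm below this point; a clamp ear 44 mm long reaches 92 mm out to +y. On the rail its underside is 17 mm above the desk.
- cradle (a point): Where the torch's middle lies when centred in the carriage's two V-blocks; 25 mm above point fin, same axes (torch along x). The V-blocks, 6 mm thick, 42 mm wide, stand across the deck at x = -42 and +42 mm; tops 3 mm above this point. Under the deck runs an open dovetail channel, 13 mm deep, 2.5 mm wider than the rail each side; on the rail the carriage can lift 3.7 mm before it catches.
- clamp_bar (a point): Centre of the orange grip bar of the clamp knob on the carriage's ear, 68 mm to +y and 8.5 mm above point fin. The bar is 40 mm long (its own x, which turns with the knob), 12 mm thick (y), 26 mm tall, centred on this point, on a vertical axis, above a black hub of 16 mm radius.
- clamp (a joint): Turn of the clamp knob, rad: 0 is fully loose (bar along the carriage's x), grows clockwise seen from above, end stop at 1.45. Tight is above 1.1 rad. It starts between 0 and 0.3, turns against about 0.05 N m of friction and stays where it is left.
- torch_mid (a point): Middle of the black torch, a round rod 20 mm in diameter, 130 mm long (0.11 kg); x along it to the lens end (broad steel band; the tail has a narrow red ring). At the start it lies in the two V-blocks of the dark wooden rest, its axis 40 mm above the desk.
- torch_lens (a point): Centre of the torch's lens face, 65 mm along the torch's x from its middle.
- rest: Fixed dark wooden torch rest: 8 mm base 120 x 70 mm, V-blocks 6 mm thick, 42 mm wide, 43 mm tall at x = -42 and +42 mm; origin at the centre of its underside, x along the torch that lies in it.
- rack: Plywood rack, 236 wide (y), 26 mm tall; origin on the desk, mouths face -x, 25 mm before it. Slots at y = -84, -28, +28, +84 mm are 32 mm wide, floor 6 mm above the desk; a bridge (underside 20 mm above the desk) covers the first 14 mm past the mouth; a stop ends it 36 mm past the mouth. Its floor runs out as a tongue 18 mm wide, 45 mm before the mouth.
- stand: Fixed dark grey inspection stand; origin on the desk, 51 mm below point home, same axes. Base 10 mm thick, 120 mm wide by the rail, beginning 90 mm before the origin; turntable, radius 68 mm, top 25 mm above the desk, centred 150 mm past the origin.
- slot0 (a point): Where the middle of a strip lies when it is fully home in slot 0 of the rack (y = -84 mm): 19 mm before the mouth, 11 mm above the desk; x is the direction of sliding in.
- slot1 (a point): Where the middle of a strip lies when it is fully home in slot 1 of the rack (y = -28 mm): 19 mm before the mouth, 11 mm above the desk; x is the direction of sliding in.
- slot2 (a point): Where the middle of a strip lies when it is fully home in slot 2 of the rack (y = 28 mm): 19 mm before the mouth, 11 mm above the desk; x is the direction of sliding in.
- slot3 (a point): Where the middle of a strip lies when it is fully home in slot 3 of the rack (y = 84 mm): 19 mm before the mouth, 11 mm above the desk; x is the direction of sliding in.
- strip_a_mid (a point): Middle (half-way up) of the celadon green glaze strip with white ends, a flat bar 110 mm long (x), 28 mm wide (y), 10 mm thick (z), 75 g; lies flat on the desk at the start, may be absent. Its two ends are alike.
- strip_b_mid (a point): Middle (half-way up) of the cobalt blue glaze strip with white ends, a flat bar 110 mm long (x), 28 mm wide (y), 10 mm thick (z), 75 g; lies flat on the desk at the start, may be absent. Its two ends are alike.
- strip_c_mid (a point): Middle (half-way up) of the amber glaze strip with white ends, a flat bar 110 mm long (x), 28 mm wide (y), 10 mm thick (z), 75 g; lies flat on the desk at the start, may be absent. Its two ends are alike.
- strip_d_mid (a point): Middle (half-way up) of the oxblood red glaze strip with white ends, a flat bar 110 mm long (x), 28 mm wide (y), 10 mm thick (z), 75 g; lies flat on the desk at the start, may be absent. Its two ends are alike.
- jar_lid: Dark green porcelain jar lid, 131 mm across, 64 mm tall, origin under its centre; leave alone.
- teacup: White tea cup, 68 mm across, 62 mm tall, origin under its centre; leave alone.
Not all that is in view belongs to the job. Of the things that look like the part that bears torch_mid, the middle-sized one is meant.

How it is judged:
On the way, in this order (a step that is already met when the one before it is completed fails the run):
1. the carriage is on the rail, fully home against the stop (distance between fin and home below 0.007 m and angle between the x axis of fin and the x axis of home, either way round below 0.07 rad and angle between fin's own z axis and vertical below 0.06 rad), for 0.2 s.
2. its clamp knob is turned tight (all of step 1 and value of joint clamp above 1.1 rad), for 0.2 s.
3. the torch lies in the carriage's V-blocks, lens towards the turntable (distance between torch_mid and cradle below 0.016 m and y of torch_mid in the frame of cradle between -0.005 and 0.005 m and z of torch_mid in the frame of cradle between -0.005 and 0.005 m and angle between the x axis of torch_mid and the x axis of cradle, either way round below 0.1 rad and x of torch_lens in the frame of home above 0.03 m), for 0.2 s.
At the end, for the whole second after the job is handed in: Carriage fin within 7 mm of home and in line with the rail (0.07 rad); clamp past 1.1 rad; torch in the carriage's V-blocks within 16 mm along, 5 mm across and in height, lens to the turntable; every strip present within 8 mm of fully home in a slot, in line (0.16 rad) (all of step 2 and all of step 3 and ((distance between strip_a_mid and slot0 below 0.008 m and angle between the x axis of strip_a_mid and the x axis of slot0, either way round below 0.16 rad) or (distance between strip_a_mid and slot1 below 0.008 m and angle between the x axis of strip_a_mid and the x axis of slot1, either way round below 0.16 rad) or (distance between strip_a_mid and slot2 below 0.008 m and angle between the x axis of strip_a_mid and the x axis of slot2, either way round below 0.16 rad) or (distance between strip_a_mid and slot3 below 0.008 m and angle between the x axis of strip_a_mid and the x axis of slot3, either way round below 0.16 rad)) and ((distance between strip_b_mid and slot0 below 0.008 m and angle between the x axis of strip_b_mid and the x axis of slot0, either way round below 0.16 rad) or (distance between strip_b_mid and slot1 below 0.008 m and angle between the x axis of strip_b_mid and the x axis of slot1, either way round below 0.16 rad) or (distance between strip_b_mid and slot2 below 0.008 m and angle between the x axis of strip_b_mid and the x axis of slot2, either way round below 0.16 rad) or (distance between strip_b_mid and slot3 below 0.008 m and angle between the x axis of strip_b_mid and the x axis of slot3, either way round below 0.16 rad)) and ((distance between strip_c_mid and slot0 below 0.008 m and angle between the x axis of strip_c_mid and the x axis of slot0, either way round below 0.16 rad) or (distance between strip_c_mid and slot1 below 0.008 m and angle between the x axis of strip_c_mid and the x axis of slot1, either way round below 0.16 rad) or (distance between strip_c_mid and slot2 below 0.008 m and angle between the x axis of strip_c_mid and the x axis of slot2, either way round below 0.16 rad) or (distance between strip_c_mid and slot3 below 0.008 m and angle between the x axis of strip_c_mid and the x axis of slot3, either way round below 0.16 rad)) and ((distance between strip_d_mid and slot0 below 0.008 m and angle between the x axis of strip_d_mid and the x axis of slot0, either way round below 0.16 rad) or (distance between strip_d_mid and slot1 below 0.008 m and angle between the x axis of strip_d_mid and the x axis of slot1, either way round below 0.16 rad) or (distance between strip_d_mid and slot2 below 0.008 m and angle between the x axis of strip_d_mid and the x axis of slot2, either way round below 0.16 rad) or (distance between strip_d_mid and slot3 below 0.008 m and angle between the x axis of strip_d_mid and the x axis of slot3, either way round below 0.16 rad))); the robot touches nothing.
It fails at once if the porcelain jar lid is pushed more than 25 mm from its place or tipped over (distance of jar_lid from where it was at the start of the episode above 0.025 m or angle between jar_lid's own z axis and vertical above 0.4 rad).
It fails at once if the tea cup is pushed more than 25 mm from its place or tipped over (distance of teacup from where it was at the start of the episode above 0.025 m or angle between teacup's own z axis and vertical above 0.4 rad).
Of strip_a, strip_b, strip_c, strip_d only 3 to 4 are there at a start; the rules pass over those that are not, and their reading is None.
At some moment in a run one of strip_a, strip_b, strip_c, strip_d may be knocked a few centimetres aside while the robot is not near it.
It also fails if it takes over 210 s, if anything falls off the work surface, if the arm or the gripper's body presses on something with over 40 N, if the wrist force passes 120 N, or if a joint passes its speed limit or range.

ROBOT

A 6-joint arm with a two-finger parallel gripper is mounted at the origin on the work surface. World frame = base frame: x ahead of the robot, y to its left, z up, the work surface at z = 0. Lengths are in m, angles in rad, forces in N, time in s.
With the tool pointing down it reaches from about 0.35 to 0.925 m from the base axis. Payload 6.4 kg.
Tool frame: the origin (TCP) lies where the fingers leave the gripper's body, on its centre line; the fingertips stand 73 mm ahead of it and the grasp point (between the pads) lies 54 mm ahead of it; z points along the fingers, x is the direction in which the jaws open and shut, and the axes are right-handed (so a half turn about z gives the same grasp; the last joint's range is limited). The gripper opens to 85 mm and grips with 20 to 120 N. Pads are 22 mm wide; open, the fingers measure 114 mm over their backs; the gripper's body (76 mm by 85 mm) begins 54 mm behind the grasp point. The pads swing forward as they close: fully open they stand 13 mm farther back than shut.
Start: joints at [-1.434, 0.245, 1.558, -0, 1.339, -0.174], TCP at [0.199, -0.619, 0.304] pointing down, gripper open.
Joint ranges: [-3.13, 3.13], [-1.02, 2.26], [0.13, 2.54], [-0.95, 4.09], [0.21, 2.88], [-2.74, 2.74]. Speed limits (rad/s): [2.57, 2.57, 3.14, 3.14, 3.14, 3.14].

INTERFACE

Orientations are given as a rotation vector (axis times angle).
In Python, from cell import arm gives the robot as it stands. The module is installed in compiled form; this text tells all that it offers.
- The arm moves only by the tool drive_tool, never from a script. Its argument "rows" is a list that holds one entry, the list of rows, each a list of 7 numbers: the shift along the tool's x, y, z in mm, then the turn, a rotation vector about the tool's x, y, z in rad, then the finger opening in mm, from 0 to 85.4. A call has 1 to 10 rows; each row is the pose to reach, as a shift and turn from the pose measured when the call began, along the tool's axes at that moment; what a row does not reach only later rows make up. A row lasts 1/8 s, in which the tool goes at most 62.5 mm and 10.7 degrees, less where a joint would pass 70% of its speed; a pose out of reach is approached as far as the arm can. A call with a gripper value outside its range is refused whole. The fingers move at their own pace and stop on an object; the grip force is fixed at half the most. Time passes only in rows, so rows that repeat a pose let the fingers close. It gives the time, the measured TCP pose, the force and the opening at its end, in the units of the state.
- arm.get_obs(): the state, without advancing time (a new reading comes with each control period).
- arm.snapshot(name): name is "scene" or "top" or "wrist"; returns a dict with "frame" (480x640x3 uint8, red, green, blue), "range_z" (480x640 float32, m along the optical axis (not along the pixel's ray), 0 where there is no reading), "mtx" (3x3 intrinsics, pixels), "xyz" and "orientation" of the camera in the world. Camera axes: x right, y up, looking along -z (the intrinsics and any distortion apply to the point x, -y, -z); pixel columns grow to the right and rows downward; lengths in m; the calibration is good to about 2 mm. A picture is of the moment at which its call begins.
- arm.sign_off(): hands the job in, once; it reports no verdict.
The state is a dict: "t": time; "joints": joint angles; "qd": joint speeds; "effort": joint torques, N m; "tcp_pos": TCP position; "ee_rot": TCP orientation; "contact_force": force on the tool from outside, world axes, zero at the start; "moment": the same for the moment, N m; "width": finger opening in m.
Only numpy, scipy, OpenCV 4.12 (cv2) and the standard library are available. Lean on these libraries where they do the work, as an engineer would, in place of code of your own. Each camera call takes 0.05 s, during which the arm holds its last target.

## Working session

There is one attempt and no reset: what is moved stays moved. The work goes in short steps, Python scripts to look and compute and a tool call to move; the robot and the scene stay as the last step left them, time stands still between calls to the robot, and variables do not carry over. Pictures are saved under pics/ and viewed, and the job is handed in when it is done.

Besides the shell and the picture viewer there is one more tool, called after ">>>" as name(argument=value, ...), one argument or row to a line, values as JSON. drive_tool: Moves the arm, as the interface text tells. Its arguments: {"type":"object","properties":{"rows":{"type":"array"}},"required":["rows"]}

```bash
mkdir -p pics; ls
cat > h.py <<'E'
import numpy as np, cv2
from scipy.spatial.transform import Rotation as R
from cell import arm
def snap(name,save=None):
    s=arm.snapshot(name)
    if save: cv2.imwrite('pics/'+save,cv2.cvtColor(s['frame'],cv2.COLOR_RGB2BGR))
    np.savez('last_%s.npz'%name,**{k:np.asarray(v) for k,v in s.items()})
    return s
def load(name): return dict(np.load('last_%s.npz'%name))
def rot(o):
    o=np.asarray(o)
    return o if o.shape==(3,3) else (R.from_rotvec(o).as_matrix() if o.size==3 else R.from_quat(o).as_matrix())
def world(s,u,v,z=None):
    """pixel -> world; by depth or on plane z"""
    K=s['mtx'];M=rot(s['orientation']);c=np.asarray(s['xyz'])
    d=np.array([(u-K[0,2])/K[0,0],-(v-K[1,2])/K[1,1],-1.])
    w=M@d
    t=s['range_z'][int(round(v)),int(round(u))] if z is None else (z-c[2])/w[2]
    return c+t*w
def cloud(s):
    K=s['mtx'];M=rot(s['orientation']);c=np.asarray(s['xyz'])
    v,u=np.mgrid[0:480,0:640]
    d=np.stack([(u-K[0,2])/K[0,0],-(v-K[1,2])/K[1,1],-np.ones_like(u,float)],-1)*s['range_z'][...,None]
    return d@M.T+c
def proj(s,p):
    K=s['mtx'];M=rot(s['orientation']);c=np.asarray(s['xyz'])
    q=M.T@(np.asarray(p)-c); return K[0,0]*q[0]/-q[2]+K[0,2], K[1,1]*q[1]/q[2]+K[1,2]
def crop(s,u0,u1,v0,v1,k,save):
    im=cv2.cvtColor(s['frame'],cv2.COLOR_RGB2BGR)[v0:v1,u0:u1]
    cv2.imwrite('pics/'+save,cv2.resize(im,None,fx=k,fy=k,interpolation=cv2.INTER_CUBIC))
E
python3 - <<'E'
from h import *
o=arm.get_obs();print(o)
for n in('scene','top','wrist'):
    s=snap(n,n+'0.png');print(n,s['mtx'],s['xyz'],s['orientation'],s.keys())
E
```

```text
pics
{'t': 0.0, 'joints': array([-1.43410817e+00,  2.45785807e-01,  1.55902826e+00,  1.91257086e-05,
        1.33870694e+00, -1.74126427e-01]), 'qd': array([ 8.11600933e-05, -8.25243548e-04,  6.20324553e-04, -2.66423581e-04,
        6.20866419e-04, -5.36184211e-04]), 'effort': array([ 2.41471302e-03, -4.29507101e+01, -3.26128542e+01, -9.87642821e-07,
        5.32205493e-03, -1.20308994e-05]), 'tcp_pos': array([ 0.19872593, -0.61842927,  0.30279061]), 'ee_rot': array([-2.53737288e+00,  1.85000904e+00,  2.07941847e-03]), 'contact_force': array([ 0.08151639, -0.23380053, -0.22115157]), 'moment': array([0.0074378 , 0.00675779, 0.04561572]), 'width': 0.08552953831853728}
scene [[459.26120338   0.         315.6183378 ]
 [  0.         459.26120338 242.79057935]
 [  0.           0.           1.        ]] [1.25484985 0.30257513 0.83473553] [0.49077881 0.81216802 1.88389993] dict_keys(['frame', 'range_z', 'mtx', 'xyz', 'orientation'])
top [[437.28621131   0.         323.09235191]
 [  0.         437.28621131 246.32544074]
 [  0.           0.           1.        ]] [ 0.43397576 -0.03414746  1.01512004] [ 0.09613617 -0.12074785 -1.59015558] dict_keys(['frame', 'range_z', 'mtx', 'xyz', 'orientation'])
wrist [[345.58909367   0.         318.48960946]
 [  0.         345.58909367 234.72084234]
 [  0.           0.           1.        ]] [ 0.27137457 -0.59524794  0.37280122] [-0.26224844  0.19172437 -1.25061858] dict_keys(['frame', 'range_z', 'mtx', 'xyz', 'orientation'])
```

View pics/scene0.png

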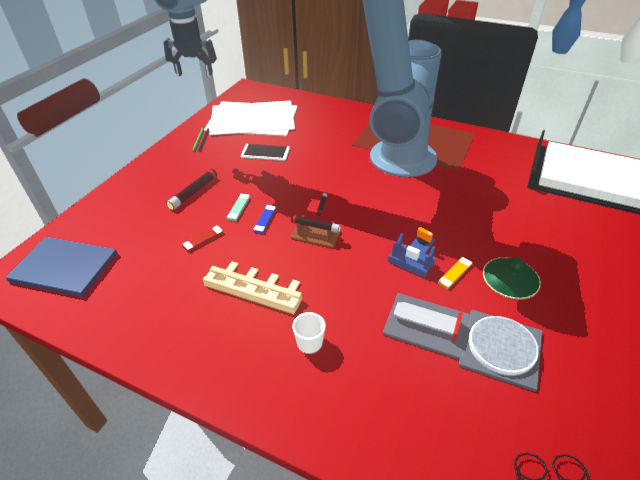

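View pics/top0.png

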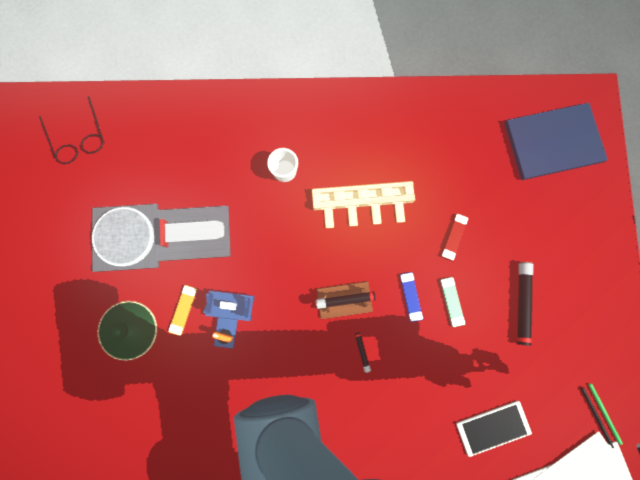

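View pics/wrist0.png

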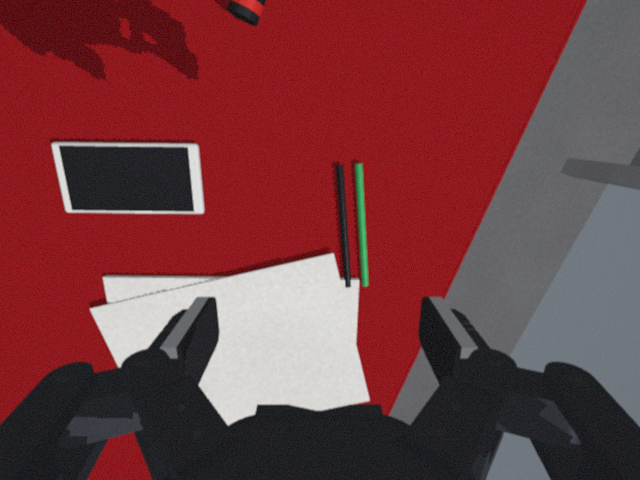

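Torch-like things in top0: a large torch (525,305), one in the wooden rest (345,299) and a small one (363,352). The middle-sized one is in the rest, as described. All 4 strips are present: green (453,302), blue (411,297), amber (182,310) and red (455,237). The carriage is at (228,305), the rail at (195,232), the turntable at (123,236) and the rack at (362,195).

Run:
```python
from h import *
s=load('top')
im=s['frame']
crop(s,170,300,200,360,4,'c1.png') if 0 else crop(s,80,260,200,350,4,'c1.png')
crop(s,300,480,170,320,4,'c2.png')
for p in [(300,160),(345,350),(490,160)]: print(p,world(s,*p))
```

```text
(300, 160) [ 7.85233411e-01 -9.34696069e-04  5.69523908e-04]
(345, 350) [ 0.33589017 -0.09584292  0.00115964]
(490, 160) [ 0.77812204 -0.46233381 -0.00323264]
```

View pics/c1.png

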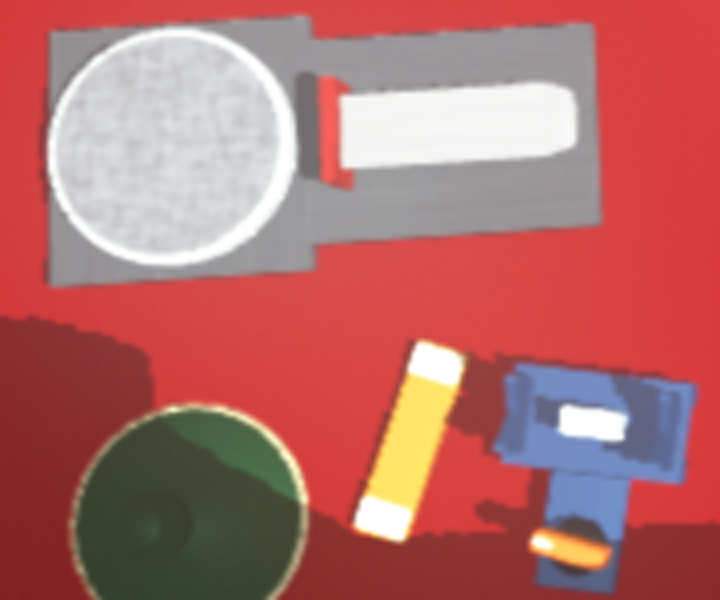

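View pics/c2.png

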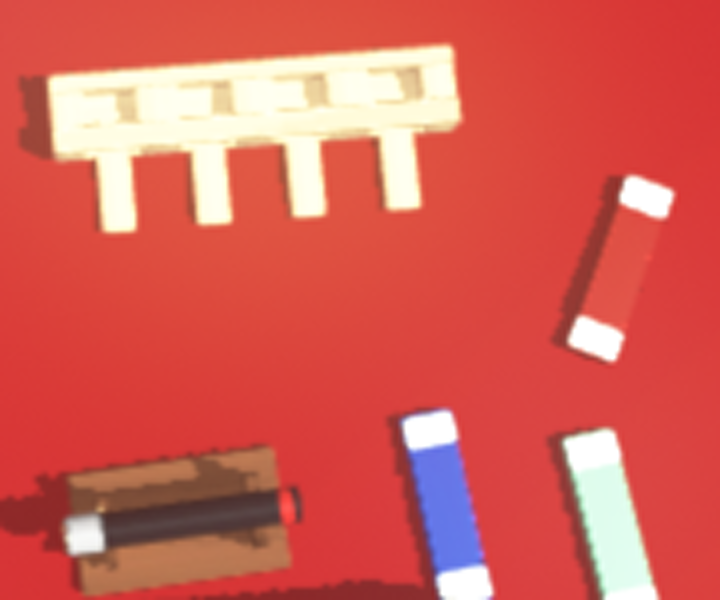

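```bash
cat >> h.py <<'E'
def cu(u0,v0,k,U,V): return u0+(U+.5)/k-.5, v0+(V+.5)/k-.5
def line(a,b):
    d=np.asarray(b)-a; return np.degrees(np.arctan2(d[1],d[0]))
E
python3 - <<'E'
from h import *
s=load('top')
def c1(U,V,z): return world(s,*cu(80,200,4,U,V),z=z)
def c2(U,V,z): return world(s,*cu(300,170,4,U,V),z=z)
def show(n,ps):
    for p in ps: print(n,np.round(np.array(p)*1000,1))
# rail: edges at top z .03
show('rail stop-end c',[c1(342,132.5,.03)]);show('rail 540',[c1(540,122,.03)]);show('rail open end',[c1(577,120,.029)])
show('base R corners z.01',[c1(594,24,.01),c1(601,224,.01)])
show('turntable',[c1(172,147,.025)])
show('fin top z .047',[c1(560,405,.047),c1(625,412,.047),c1(625,440,.047),c1(558,433,.047)])
show('deck corners z~.02',[c1(508,364,.02),c1(694,383,.02),c1(683,482,.02)])
show('bar ends z .0555',[c1(533,540,.055),c1(608,555,.055)])
show('amber',[c1(416,341,.01),c1(467,354,.01),c1(405,542,.01),c1(355,526,.01)])
show('lid',[c1(190,520,.02)])
show('rack mouth z.026',[c2(55,158,.026),c2(461,126,.026)])
show('rack back z.026',[c2(49,77,.026),c2(453,46,.026)])
show('tongues z.006',[c2(103,232,.006),c2(137,230,.006),c2(197,225,.006),c2(231,222,.006),c2(292,217,.006),c2(326,214,.006),c2(387,210,.006),c2(421,207,.006)])
show('red',[c2(625,176,.01),c2(674,195,.01),c2(617,361,.01),c2(568,343,.01)])
show('blue',[c2(402,417,.01),c2(452,410,.01)])
show('torch axis',[c2(66,536,.04),c2(300,503,.04)])
E
```

```text
rail stop-end c [609.  307.1  30. ]
rail 540 [612.8 195.1  30. ]
rail open end [613.7 174.3  29. ]
base R corners z.01 [674.1 168.8  10. ]
base R corners z.01 [556. 164.  10.]
turntable [603.5 404.9  25. ]
fin top z .047 [452.2 178.5  47. ]
fin top z .047 [447.5 143.   47. ]
fin top z .047 [432.4 142.9  47. ]
fin top z .047 [437.  179.5  47. ]
deck corners z~.02 [476.3 213.9  20. ]
deck corners z~.02 [463.3 109.2  20. ]
deck corners z~.02 [408.3 115.4  20. ]
bar ends z .0555 [380.3 190.5  55. ]
bar ends z .0555 [371.5 150.3  55. ]
amber [491.  268.9  10. ]
amber [482.9 239.8  10. ]
amber [378.4 272.7  10. ]
amber [387.9 300.9  10. ]
lid [393.9 388.9  20. ]
rack mouth z.026 [658.1 -30.8  26. ]
rack mouth z.026 [ 672.4 -267.    26. ]
rack back z.026 [706.2 -28.3  26. ]
rack back z.026 [ 720.3 -264.8   26. ]
tongues z.006 [617.7 -57.9   6. ]
tongues z.006 [618.5 -77.9   6. ]
tongues z.006 [ 620.8 -113.2    6. ]
tongues z.006 [ 622.2 -133.2    6. ]
tongues z.006 [ 624.4 -169.2    6. ]
tongues z.006 [ 625.8 -189.3    6. ]
tongues z.006 [ 627.5 -225.4    6. ]
tongues z.006 [ 628.8 -245.5    6. ]
red [ 644.2 -366.    10. ]
red [ 632.2 -394.2   10. ]
red [ 534.9 -354.2   10. ]
red [ 546.  -326.3   10. ]
blue [ 505.2 -227.7   10. ]
blue [ 508.6 -256.8   10. ]
torch axis [441.4 -32.6  40. ]
torch axis [ 456.6 -162.9   40. ]
```

```bash
cat >> h.py <<'E'
def state():
    o=arm.get_obs(); M=rot(o['ee_rot']); return o,np.asarray(o['tcp_pos']),M
def plan(p,yaw,ref=None):
    """tool-axes shift mm + rotvec to get TCP to p with tool x at heading yaw(deg), pointing down"""
    o,t,M=state() if ref is None else ref
    c,s=np.cos(np.radians(yaw)),np.sin(np.radians(yaw))
    T=np.array([[c,s,0],[s,-c,0],[0,0,-1]])
    sh=M.T@(np.asarray(p)-t)*1000; rv=R.from_matrix(M.T@T).as_rotvec()
    n=max(np.linalg.norm(sh)/62.5,np.degrees(np.linalg.norm(rv))/10.7)
    print('shift',np.round(sh,1),'turn',np.round(rv,3),'rows>=%.1f'%n)
def st():
    o,t,M=state()
    print('t',round(o['t'],2),'tcp',np.round(t*1000,1),'yaw',round(np.degrees(np.arctan2(M[1,0],M[0,0])),2),'tilt',np.round(M[:2,2],4),'w',round(o['width']*1000,1),'F',np.round(o['contact_force'],1),'q',np.round(o['joints'],2))
E
python3 - <<'E'
from h import *
s=load('wrist');o,t,M=state();C=rot(s['orientation'])
print('cam in tool',M.T@(s['xyz']-t),'fwd in tool',M.T@(-C[:,2]),'right',M.T@C[:,0])
st();plan([.52,.12,.35],-7)
E
```

```text
cam in tool [-6.68390002e-05 -7.62895463e-02 -6.97754583e-02] fwd in tool [9.13435068e-04 2.99513852e-01 9.54091514e-01] right [ 9.99998820e-01  9.04962070e-04 -1.24147699e-03]
t 0.15 tcp [ 198.7 -618.5  303. ] yaw -72.19 tilt [-0.0002  0.0015] w 85.5 F [-0.1  0.1 -1. ] q [-1.43  0.25  1.56  0.    1.34 -0.17]
shift [-605.  -531.7  -45.9] turn [-1.000e-03  1.000e-03 -1.138e+00] rows>=12.9
```

>>> drive_tool(
  rows=[
    [[-300,-270,-20,0,0,-0.57,85],[-300,-270,-20,0,0,-0.57,85],[-300,-270,-20,0,0,-0.57,85],[-300,-270,-20,0,0,-0.57,85],[-300,-270,-20,0,0,-0.57,85],[-600,-530,-40,0,0,-1.138,85],[-600,-530,-40,0,0,-1.138,85],[-600,-530,-40,0,0,-1.138,85],[-600,-530,-40,0,0,-1.138,85],[-600,-530,-40,0,0,-1.138,85]],
  ],
)

```text
t: 1.4
tcp_pos: [0.4503, -0.0454, 0.3352]
ee_rot: [-3.135, 0.192, -0.001]
contact_force: [1.7, 0.0, -0.8]
width: 0.0851
```

Run:
```python
from h import *
st();plan([.52,.22,.34],-7)
```

```text
t 1.4 tcp [450.3 -45.4 335.2] yaw -6.99 tilt [0.0004 0.0012] w 85.1 F [ 1.7  0.  -0.8] q [-0.35 -0.27  2.01  0.    1.4  -0.23]
shift [  36.9 -271.9   -4.5] turn [-0.001 -0.     0.   ] rows>=4.4
```

Run:
```python
from h import *
snap('wrist','w1.png')
import shutil;shutil.copy('last_wrist.npz','w1.npz')
```

>>> drive_tool(
  rows=[
    [[37,-272,-5,0,0,0,40],[37,-272,-5,0,0,0,40],[37,-272,-5,0,0,0,40],[37,-272,-5,0,0,0,40],[37,-272,-5,0,0,0,40],[37,-272,-5,0,0,0,40],[37,-272,-5,0,0,0,40]],
  ],
)

```text
t: 2.33
tcp_pos: [0.5193, 0.226, 0.3418]
ee_rot: [-3.131, 0.18, -0.002]
contact_force: [-0.2, 0.2, 0.4]
width: 0.0403
```

Run:
```python
from h import *
st()
snap('wrist','w2.png')
import shutil;shutil.copy('last_wrist.npz','w2.npz')
```

```text
t 2.33 tcp [519.3 226.  341.8] yaw -6.56 tilt [0.0014 0.005 ] w 40.3 F [-0.2  0.2  0.4] q [0.21 0.02 1.74 0.   1.38 0.32]
```

View pics/w1.png

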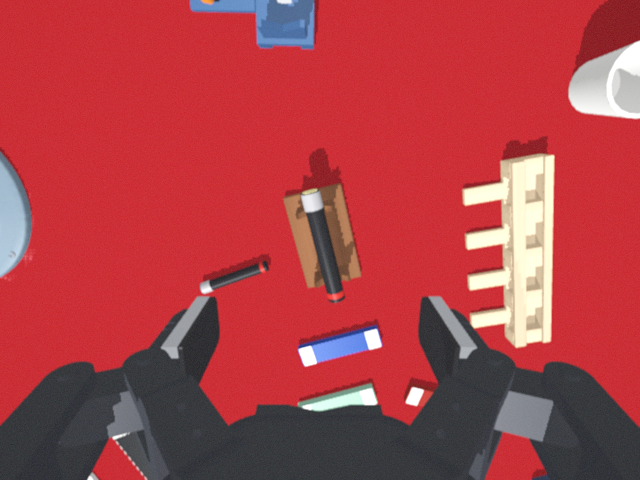

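View pics/w2.png

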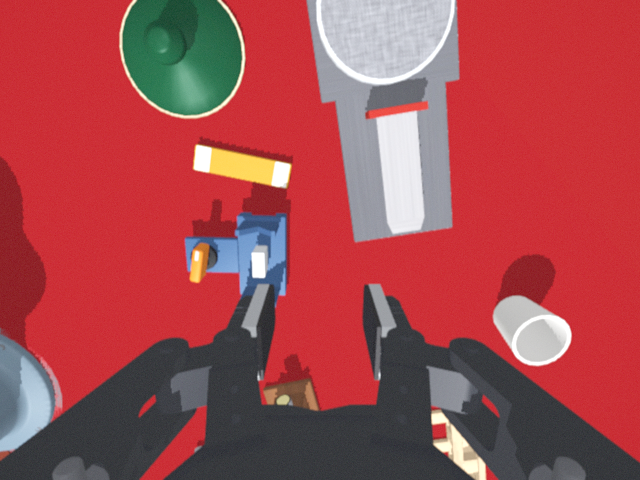

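Run:
```python
from h import *
s=load('wrist')
crop(s,180,340,200,300,5,'c3.png')
crop(s,320,470,95,250,4,'c4.png')
```

```text
(no output)
```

View pics/c3.png

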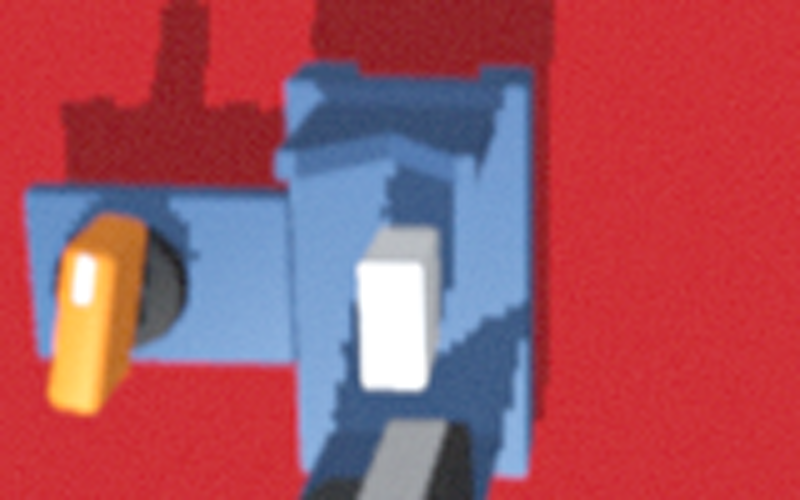

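View pics/c4.png

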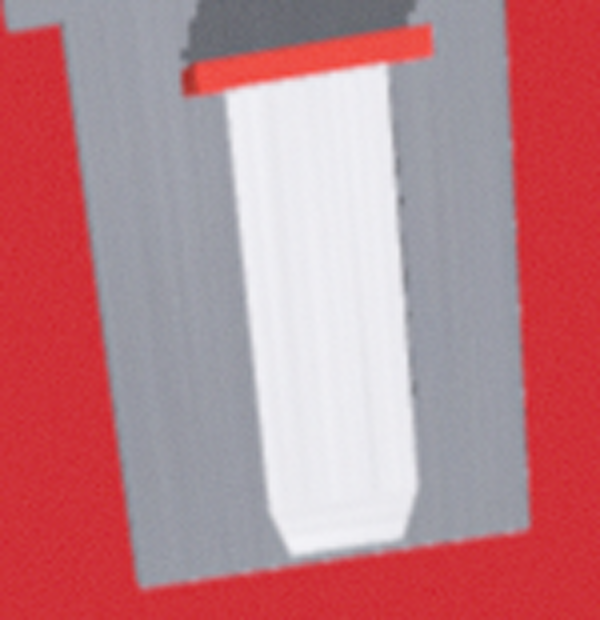

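Run:
```python
from h import *
s=load('wrist')
a=lambda U,V,z:world(s,*cu(180,200,5,U,V),z=z)
b=lambda U,V,z:world(s,*cu(320,95,4,U,V),z=z)
f=[a(360,262,.047),a(425,263,.047),a(427,388,.047),a(363,388,.047)]
for p in f: print(np.round(p*1e3,1))
print('fin c',np.mean(f,0),'dir',line(f[3],f[0]),line(f[2],f[1]))
d=[a(535,68,.02),a(530,475,.02),a(290,80,.02),a(303,470,.02)]
print('deck',np.round(d,4),line(d[1],d[0]),line(d[3],d[2]))
e=[a(27,188,.02),a(290,192,.02),a(40,358,.02),a(298,364,.02)]
print('ear',np.round(e,4),line(e[1],e[0]),line(e[3],e[2]))
w=[a(62,405,.0555) ,a(90,215,.0555)]
print('bar top mid ends',a(75,410,.0555),a(105,220,.0555))
L=[b(228,95,.03),b(269,490,.03)];Rr=[b(388,65,.03),b(417,488,.03)]
print('L',np.round(L,4),line(L[1],L[0]),'R',np.round(Rr,4),line(Rr[1],Rr[0]))
E=[b(291,556,.028),b(403,540,.028)];print('end',np.round(E,4),np.mean(E,0))
S=[b(187,95,.01),b(433,54,.01)]
st=[b(228,95,.03),b(388,65,.03)];print('stopface',np.mean(st,0),line(st[0],st[1]))
B=[b(140,588,.01),b(530,530,.01)];print('base',np.round(B,4),np.mean(B,0))
P=cloud(s)
for U,V in [(393,320),(430,300)]:
    u,v=cu(180,200,5,U,V);print('fin depth',np.median(P[int(v)-1:int(v)+2,int(u)-1:int(u)+2],(0,1)))
for U,V in [(310,200),(340,450)]:
    u,v=cu(320,95,4,U,V);print('rail depth',P[int(v),int(u)])
u,v=cu(180,200,5,250,300);print('ear',P[int(v),int(u)])
```

```text
[438.2 177.8  47. ]
[452.6 175.9  47. ]
[448.2 145.6  47. ]
[433.6 147.3  47. ]
fin c [0.44312614 0.16165281 0.047     ] dir 81.39213774120381 81.60732580315992
deck [[0.4803 0.2114 0.02  ]
 [0.4641 0.1077 0.02  ]
 [0.4231 0.2151 0.02  ]
 [0.4078 0.1156 0.02  ]] 81.13747379463855 81.27953593873633
ear [[0.356  0.1963 0.02  ]
 [0.418  0.1881 0.02  ]
 [0.3492 0.153  0.02  ]
 [0.4118 0.1441 0.02  ]] 172.4585306890201 171.9256313821186
bar top mid ends [0.3703395  0.15308234 0.0555    ] [0.38678507 0.19666665 0.0555    ]
L [[0.5898 0.3039 0.03  ]
 [0.5944 0.1959 0.03  ]] 92.42755874317056 R [[0.6317 0.3065 0.03  ]
 [0.6363 0.1917 0.03  ]] 92.28549080959812
end [[0.5999 0.1749 0.028 ]
 [0.6324 0.176  0.028 ]] [0.61615675 0.17543237 0.028     ]
stopface [0.61072409 0.30515864 0.03      ] 3.55025771753558
base [[0.5568 0.164  0.01  ]
 [0.6755 0.1688 0.01  ]] [0.61616787 0.16643283 0.01      ]
fin depth [0.44291555 0.16382055 0.04697036]
fin depth [0.45027514 0.16535547 0.0389366 ]
rail depth [0.60994306 0.27529483 0.02901576]
rail depth [0.61413091 0.20561004 0.03048463]
ear [0.40319196 0.16341821 0.02146972]
```

Run:
```python
from h import *
plan([.4431,.1617,.16],-8.6)
```

```text
shift [-68.6  73.2 181.5] turn [-0.005 -0.001  0.035] rows>=3.3
```

>>> drive_tool(
  rows=[
    [[-68.6,73.2,181.5,-0.005,-0.001,0.035,40],[-68.6,73.2,181.5,-0.005,-0.001,0.035,40],[-68.6,73.2,181.5,-0.005,-0.001,0.035,40],[-68.6,73.2,181.5,-0.005,-0.001,0.035,40],[-68.6,73.2,181.5,-0.005,-0.001,0.035,40],[-68.6,73.2,181.5,-0.005,-0.001,0.035,40],[-68.6,73.2,181.5,-0.005,-0.001,0.035,40]],
  ],
)

```text
t: 3.25
tcp_pos: [0.4445, 0.1619, 0.1617]
ee_rot: [-3.132, 0.236, -0.005]
contact_force: [-0.1, 0.4, 0.1]
width: 0.0398
```

Run:
```python
from h import *
st();plan([.4431,.1617,.097],-8.6)
snap('wrist','w3.png')
```

```text
t 3.25 tcp [444.5 161.9 161.7] yaw -8.62 tilt [0.0034 0.0007] w 39.8 F [-0.1  0.4  0.1] q [0.11 0.01 2.1  0.   1.03 0.26]
shift [-1.6  0.5 64.7] turn [-0.001 -0.003 -0.   ] rows>=1.0
```

View pics/w3.png

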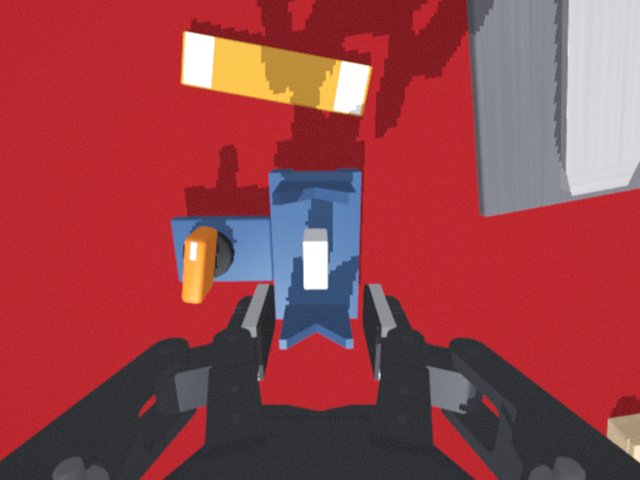

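>>> drive_tool(
  rows=[
    [[-1.5,0.5,40,0,-0.003,0,40],[-1.5,0.5,64.5,0,-0.003,0,40],[-1.5,0.5,64.5,0,-0.003,0,40],[-1.5,0.5,64.5,0,-0.003,0,0],[-1.5,0.5,64.5,0,-0.003,0,0],[-1.5,0.5,64.5,0,-0.003,0,0],[-1.5,0.5,64.5,0,-0.003,0,0]],
  ],
)

```text
t: 4.18
tcp_pos: [0.4443, 0.1619, 0.0986]
ee_rot: [-3.131, 0.236, -0.005]
contact_force: [-0.4, -0.4, 5.9]
width: 0.0125
```

Run:
```python
from h import *
st();plan([.52,.13,.17],-3);plan([.6186,.111,.17],2.35)
```

```text
t 4.17 tcp [444.3 161.9  98.6] yaw -8.61 tilt [0.0032 0.0016] w 12.5 F [-0.4 -0.4  5.9] q [0.11 0.14 2.11 0.   0.89 0.26]
shift [ 79.8  20.1 -71.2] turn [-0.002 -0.003 -0.098] rows>=1.7
shift [180.2  24.1 -70.9] turn [-0.002 -0.003 -0.191] rows>=3.1
```

>>> drive_tool(
  rows=[
    [[0,0,-40,0,0,0,0],[0,0,-72,0,0,0,0],[60,8,-72,-0.002,-0.003,-0.06,0],[120,16,-72,-0.002,-0.003,-0.12,0],[180,24,-72,-0.002,-0.003,-0.191,0],[180,24,-72,-0.002,-0.003,-0.191,0],[180,24,-72,-0.002,-0.003,-0.191,0],[180,24,-72,-0.002,-0.003,-0.191,0]],
  ],
)

```text
t: 5.18
tcp_pos: [0.617, 0.1117, 0.1706]
ee_rot: [3.141, 0.065, -0.002]
contact_force: [-1.2, 0.9, -3.5]
width: 0.0128
```

Run:
```python
from h import *
st();s=snap('wrist','w4.png');plan([.6186,.1115,.117],2.35)
```

```text
t 5.17 tcp [617.  111.7 170.6] yaw 2.37 tilt [-0.0014 -0.0002] w 12.8 F [-1.2  0.9 -3.5] q [-0.    0.34  1.7  -0.    1.1  -0.04]
shift [ 1.4  0.3 53.9] turn [0.    0.001 0.001] rows>=0.9
```

View pics/w4.png

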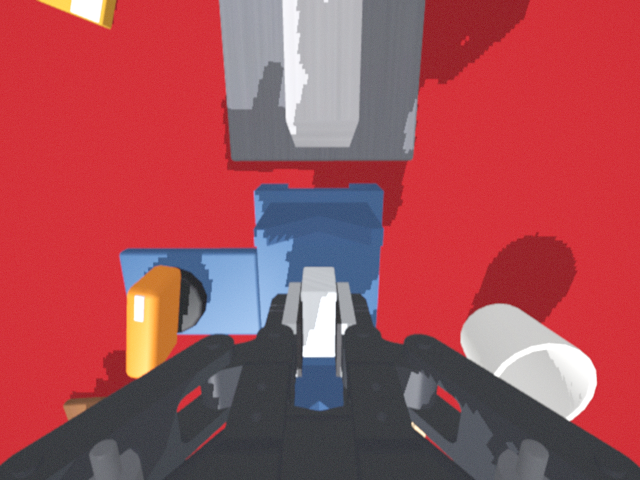

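Run:
```python
from h import *
s=load('wrist');P=cloud(s)
crop(s,230,420,60,260,3,'c5.png')
for u,v in [(200,265),(240,320),(330,220),(270,250),(370,250)]: print((u,v),np.round(P[v,u]*1e3,1))
```

```text
(200, 265) [561.2 124.2  91.9]
(240, 320) [579.2  96.7  93.2]
(330, 220) [619.1 156.1 121.3]
(270, 250) [593.8 133.3  92.9]
(370, 250) [639.2 135.2  92.8]
```

View pics/c5.png

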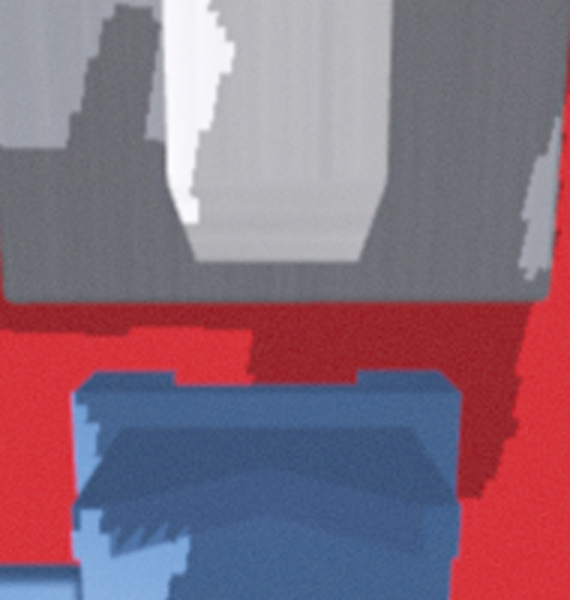

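Run:
```python
from h import *
s=load('wrist')
a=lambda U,V,z:np.round(world(s,*cu(230,60,3,U,V),z=z)*1e3,1)
for n,q in dict(dk=[(73,390,.0925),(460,390,.0925),(73,500,.0925)],end=[(197,262,.028),(360,262,.028)],rail=[(167,185,.03),(388,182,.03),(164,0,.03),(393,0,.03)]).items():
    print(n,[a(*x) for x in q])
```

```text
dk [array([586.9, 160.6,  92.5]), array([642.5, 162.9,  92.5]), array([586.6, 144.1,  92.5])]
end [array([600.2, 175.4,  28. ]), array([632.6, 176.7,  28. ])]
rail [array([594.2, 189.7,  30. ]), array([636.8, 192. ,  30. ]), array([593.3, 221.9,  30. ]), array([635.3, 223.6,  30. ])]
```

>>> drive_tool(
  rows=[
    [[2,0,30,0,0.001,0,0],[2,0,53.9,0,0.001,0,0],[2,0,53.9,0,0.001,0,0],[2,0,53.9,0,0.001,0,0],[2,0,53.9,0,0.001,0,0]],
  ],
)

```text
t: 5.85
tcp_pos: [0.62, 0.1119, 0.1188]
ee_rot: [3.141, 0.065, 0.005]
contact_force: [0.4, -0.8, -4.2]
width: 0.0127
```

Run:
```python
from h import *
st();s=snap('wrist');crop(s,200,440,30,260,3,'c6.png');P=cloud(s)
for u,v in [(240,320),(270,250),(370,250)]: print((u,v),np.round(P[v,u]*1e3,1))
```

```text
t 5.85 tcp [620.  111.9 118.8] yaw 2.39 tilt [ 0.0031 -0.0002] w 12.7 F [ 0.4 -0.8 -4.2] q [-0.    0.42  1.71 -0.    1.01 -0.04]
(240, 320) [582.8  97.5  42.2]
(270, 250) [596.9 132.9  39.4]
(370, 250) [642.4 135.7  41.8]
```

View pics/c6.png

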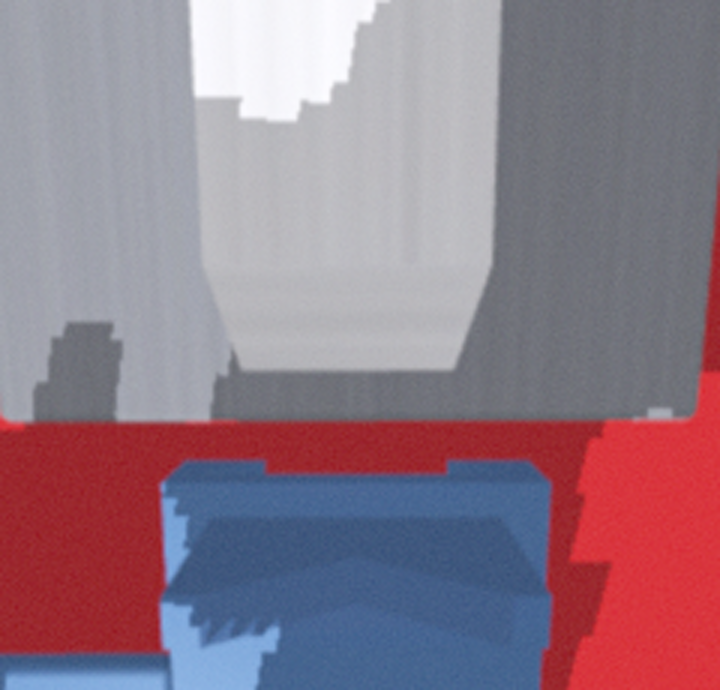

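Run:
```python
from h import *
s=load('wrist')
a=lambda U,V,z:np.round(world(s,*cu(200,30,3,U,V),z=z)*1e3,1)
for n,q in dict(dk=[(162,483,.041),(551,483,.041)],end=[(241,370,.028),(455,370,.028)],rail=[(204,265,.03),(491,265,.03),(191,0,.03),(502,0,.03)]).items():
    print(n,[a(*x) for x in q])
plan([.6185,.13,.117],2.35);plan([.6165,.165,.117],2.35)
```

```text
dk [array([590.1, 160.4,  41. ]), array([645.9, 162.7,  41. ])]
end [array([600. , 175.7,  28. ]), array([632.3, 177. ,  28. ])]
rail [array([594.7, 190.5,  30. ]), array([636.3, 192.2,  30. ]), array([593.1, 224.4,  30. ]), array([635.1, 226.2,  30. ])]
shift [ -0.6 -18.2   1.6] turn [ 0.    -0.003  0.001] rows>=0.3
shift [ -1.2 -53.2   1.5] turn [ 0.    -0.003  0.001] rows>=0.9
```

>>> drive_tool(
  rows=[
    [[-1.5,0,2,0,-0.003,0,0],[-1.5,0,2,0,-0.003,0,0],[-1.5,-5,2,0,-0.003,0,0],[-1.5,-10,2,0,-0.003,0,0],[-1.5,-15,2,0,-0.003,0,0],[-1.5,-20,2,0,-0.003,0,0],[-1.5,-20,2,0,-0.003,0,0]],
  ],
)

```text
t: 6.78
tcp_pos: [0.6175, 0.1323, 0.1165]
ee_rot: [3.141, 0.066, -0.0]
contact_force: [-0.6, 0.1, -3.3]
width: 0.0127
```

Run:
```python
from h import *
st();s=snap('wrist');crop(s,200,440,30,260,3,'c7.png');P=cloud(s)
for u,v in [(240,320),(270,250),(370,250)]: print((u,v),np.round(P[v,u]*1e3,1))
```

```text
t 6.78 tcp [617.5 132.3 116.5] yaw 2.43 tilt [-0.0003 -0.0003] w 12.7 F [-0.6  0.1 -3.3] q [ 0.03  0.43  1.7  -0.    1.01 -0.01]
(240, 320) [579.8 117.2  38.9]
(270, 250) [594.4 154.   39.1]
(370, 250) [639.8 155.6  38.2]
```

View pics/c7.png

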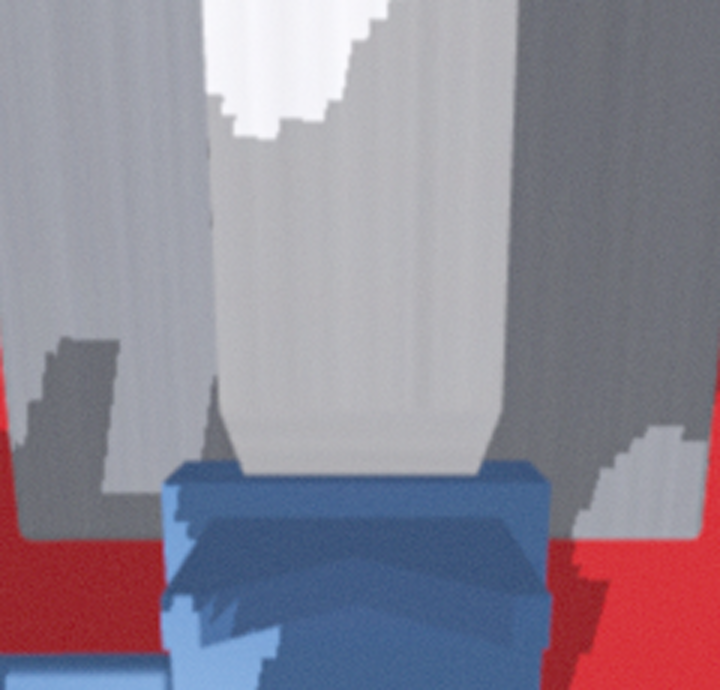

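Run:
```python
from h import *
s=load('wrist')
a=lambda U,V,z:np.round(world(s,*cu(200,30,3,U,V),z=z)*1e3,1)
for n,q in dict(dk=[(162,483,.0387),(551,483,.0387)],rail=[(219,412,.03),(502,412,.03),(203,0,.03),(518,0,.03)]).items():
    print(n,[a(*x) for x in q])
plan([.617,.150,.117],2.35)
```

```text
dk [array([587.3, 180.8,  38.7]), array([643.2, 183.1,  38.7])]
rail [array([594.4, 190.1,  30. ]), array([636.5, 191.9,  30. ]), array([592.2, 244.3,  30. ]), array([634.1, 246. ,  30. ])]
shift [  0.2 -18.   -0.5] turn [0.    0.    0.001] rows>=0.3
```

>>> drive_tool(
  rows=[
    [[0.6,0,-0.5,0,0,0,0],[0.6,-6,-0.5,0,0,0,0],[0.6,-12,-0.5,0,0,0,0],[0.6,-18,-0.5,0,0,0,0],[0.6,-24,-0.5,0,0,0,0],[0.6,-30,-0.5,0,0,0,0],[0.6,-30,-0.5,0,0,0,0]],
  ],
)

```text
t: 7.7
tcp_pos: [0.6168, 0.1625, 0.117]
ee_rot: [3.14, 0.067, -0.0]
contact_force: [0.9, 0.5, -3.9]
width: 0.0124
```

Run:
```python
from h import *
st();s=snap('wrist');crop(s,200,440,30,260,3,'c8.png');plan([.6128,.2553,.117],2.35)
```

```text
t 7.7 tcp [616.8 162.5 117. ] yaw 2.46 tilt [-0.0002 -0.0004] w 12.4 F [ 0.9  0.5 -3.9] q [ 0.08  0.44  1.68 -0.    1.02  0.04]
shift [ -0.1 -93.1  -0. ] turn [0.    0.    0.002] rows>=1.5
```

View pics/c8.png

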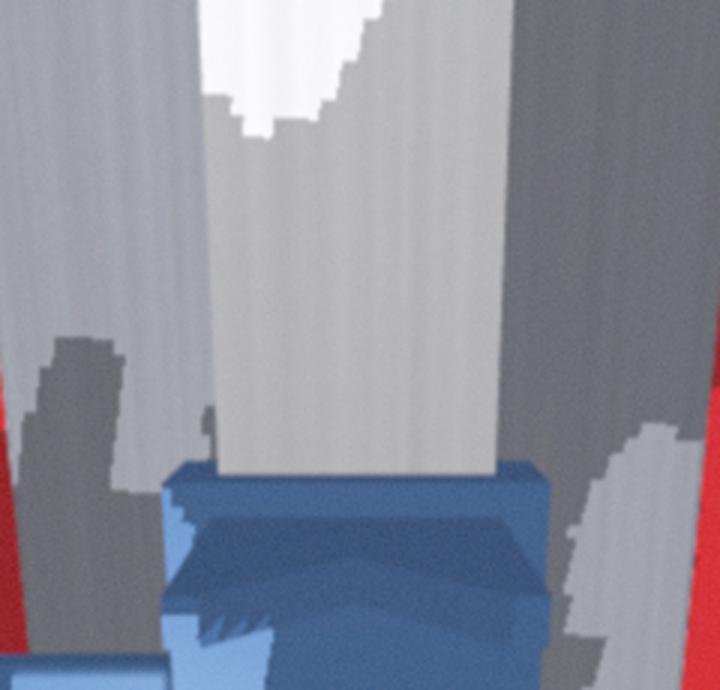

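Carriage is on the rail, centred (rail 217–497 against deck 162–551), with no contact force. Sliding on.

>>> drive_tool(
  rows=[
    [[0,-10,0,0,0,0.002,0],[0,-20,0,0,0,0.002,0],[0,-30,0,0,0,0.002,0],[0,-40,0,0,0,0.002,0],[0,-50,0,0,0,0.002,0],[0,-60,0,0,0,0.002,0],[0,-70,0,0,0,0.002,0],[0,-78,0,0,0,0.002,0],[0,-84,0,0,0,0.002,0],[0,-84,0,0,0,0.002,0]],
  ],
)

```text
t: 9.0
tcp_pos: [0.6132, 0.2465, 0.1169]
ee_rot: [3.14, 0.064, -0.0]
contact_force: [0.9, -1.2, -3.7]
width: 0.0126
```

Run:
```python
from h import *
st();plan([.6128,.2553,.1158],2.35)
```

```text
t 9.0 tcp [613.2 246.5 116.9] yaw 2.35 tilt [-0.0003 -0.0006] w 12.6 F [ 0.9 -1.2 -3.7] q [ 0.21  0.48  1.62 -0.    1.04  0.17]
shift [-0.1 -8.8  1.1] turn [ 0.001  0.    -0.   ] rows>=0.1
```

>>> drive_tool(
  rows=[
    [[0,-4,0.5,0,0,0,0],[0,-7,0.8,0,0,0,0],[0,-9,1,0,0,0,0],[0,-10,1,0,0,0,0],[0,-10,1,0,0,0,0]],
  ],
)

```text
t: 9.62
tcp_pos: [0.6128, 0.2565, 0.1159]
ee_rot: [3.14, 0.065, -0.0]
contact_force: [-0.4, 0.1, -3.2]
width: 0.0127
```

Run:
```python
from h import *
st()
```

```text
t 9.62 tcp [612.8 256.5 115.9] yaw 2.36 tilt [-0.0003 -0.0006] w 12.7 F [-0.4  0.1 -3.2] q [ 0.23  0.49  1.61 -0.    1.04  0.19]
```

>>> drive_tool(
  rows=[
    [[0,-1,0.5,0,0,0,0],[0,-2,1,0,0,0,0],[0,-2.5,1,0,0,0,0],[0,-2.5,1,0,0,0,0]],
  ],
)

```text
t: 10.12
tcp_pos: [0.6131, 0.257, 0.1158]
ee_rot: [3.136, 0.065, -0.002]
contact_force: [-3.5, -8.8, 3.6]
width: 0.0124
```

Run:
```python
from h import *
st();s=snap('wrist');crop(s,200,440,100,260,3,'c9.png')
```

```text
t 10.12 tcp [613.1 257.  115.8] yaw 2.38 tilt [-0.0012 -0.0048] w 12.4 F [-3.5 -8.8  3.6] q [ 0.23  0.49  1.61 -0.01  1.04  0.19]
```

View pics/c9.png

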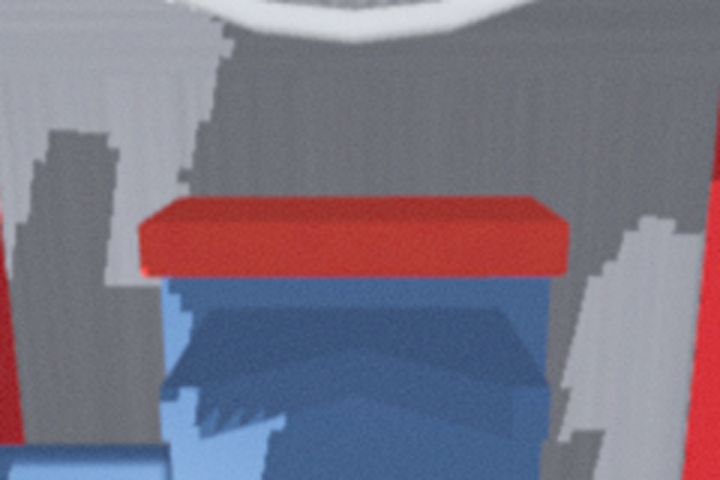

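>>> drive_tool(
  rows=[
    [[0,0,0,0,0,0,40],[0,0,0,0,0,0,40],[0,0,0,0,0,0,40],[0,0,-40,0,0,0,40],[0,0,-80,0,0,0,40],[0,0,-80,0,0,0,40],[0,0,-80,0,0,0,40]],
  ],
)

```text
t: 11.05
tcp_pos: [0.6128, 0.2575, 0.1953]
ee_rot: [3.136, 0.065, -0.003]
contact_force: [-0.1, -0.9, -0.3]
width: 0.0398
```

Run:
```python
from h import *
st();s=snap('wrist','w5.png');plan([.5448,.2539,.19],2.35)
```

```text
t 11.05 tcp [612.8 257.5 195.3] yaw 2.39 tilt [-0.0019 -0.0048] w 39.8 F [-0.1 -0.9 -0.3] q [ 0.23  0.39  1.59 -0.    1.17  0.19]
shift [-67.7   0.6   4.7] turn [0.005 0.004 0.001] rows>=1.1
```

View pics/w5.png

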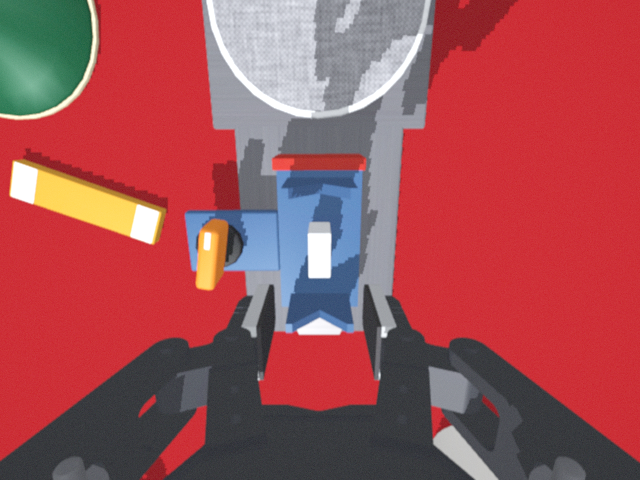

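Run:
```python
from h import *
s=load('wrist');crop(s,170,370,180,340,4,'c10.png')
```

```text
(no output)
```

View pics/c10.png

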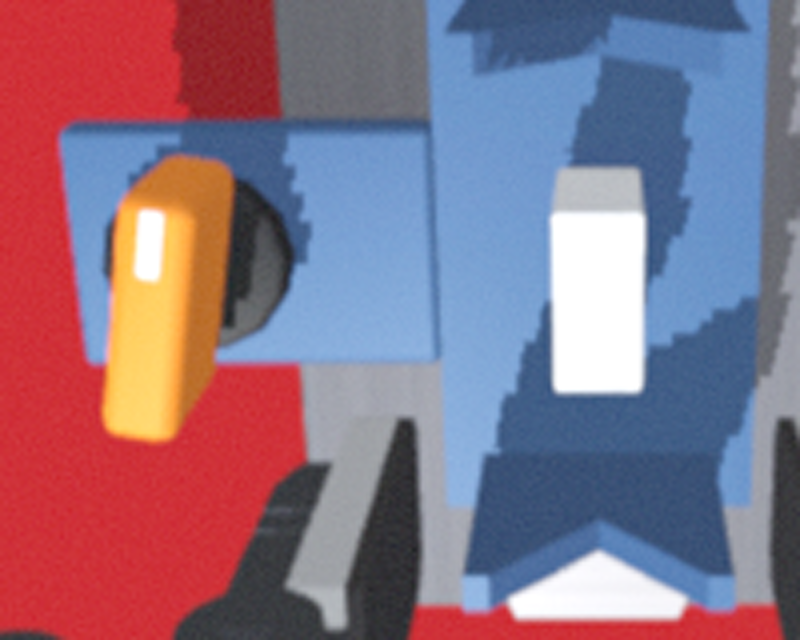

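Run:
```python
from h import *
s=load('wrist')
a=lambda U,V,z:world(s,*cu(170,180,4,U,V),z=z)
q=[a(120,205,.0725),a(192,208,.0725),a(175,438,.0725),a(104,430,.0725)]
for x in q: print(np.round(x*1e3,1))
print(np.mean(q,0),line(q[3],q[0]),line(q[2],q[1]))
f=[a(552,213,.064),a(645,213,.064),a(643,392,.064),a(553,392,.064)]
print('fin',np.mean(f,0),line(f[3],f[0]),line(f[2],f[1]))
c=np.mean(q,0);plan([c[0],c[1],.19],(line(q[3],q[0])+line(q[2],q[1]))/2-90)
```

```text
[542.4 272.1  72.5]
[552.9 272.   72.5]
[548.5 234.7  72.5]
[537.6 235.6  72.5]
[0.54533909 0.25361324 0.0725    ] 82.52983227759586 83.26984660976166
fin [0.61279785 0.25617665 0.064     ] 92.09642548607634 92.35474256565814
shift [-67.1   0.9   4.7] turn [0.005 0.003 0.166] rows>=1.1
```

>>> drive_tool(
  rows=[
    [[-67,1,4.7,0.005,0.003,0.166,40],[-67,1,4.7,0.005,0.003,0.166,40],[-67,1,4.7,0.005,0.003,0.166,40],[-67,1,40,0.005,0.003,0.166,40],[-67,1,71,0.005,0.003,0.166,40],[-67,1,71,0.005,0.003,0.166,40],[-67,1,71,0.005,0.003,0.166,40],[-67,1,71,0.005,0.003,0.166,0],[-67,1,71,0.005,0.003,0.166,0],[-67,1,71,0.005,0.003,0.166,0]],
  ],
)

```text
t: 12.35
tcp_pos: [0.546, 0.2534, 0.1251]
ee_rot: [-3.135, 0.195, -0.003]
contact_force: [-1.1, 1.1, 4.8]
width: 0.0105
```

Run:
```python
from h import *
st();plan([.5453,.2536,.1235],-7.1)
```

```text
t 12.35 tcp [546.  253.4 125.1] yaw -7.12 tilt [0.002  0.0002] w 10.5 F [-1.1  1.1  4.8] q [ 0.25  0.36  1.78 -0.    1.    0.37]
shift [-0.7 -0.1  1.6] turn [-0.    -0.002 -0.   ] rows>=0.0
```

>>> drive_tool(
  rows=[
    [[0,0,0,0,0,0.15,0],[0,0,0,0,0,0.3,0],[0,0,0,0,0,0.45,0],[0,0,0,0,0,0.6,0],[0,0,0,0,0,0.75,0],[0,0,0,0,0,0.9,0],[0,0,0,0,0,1.05,0],[0,0,0,0,0,1.18,0],[0,0,0,0,0,1.18,0],[0,0,0,0,0,1.18,0]],
  ],
)

```text
t: 13.6
tcp_pos: [0.5461, 0.2535, 0.1253]
ee_rot: [-2.497, 1.903, -0.003]
contact_force: [-0.7, 0.4, 1.9]
width: 0.0108
```

Run:
```python
from h import *
st()
```

```text
t 13.6 tcp [546.1 253.5 125.3] yaw -74.63 tilt [0.0026 0.0004] w 10.8 F [-0.7  0.4  1.9] q [ 0.25  0.35  1.78 -0.    1.    1.55]
```

>>> drive_tool(
  rows=[
    [[0,0,0,0,0,0,40],[0,0,0,0,0,0,40],[0,0,0,0,0,0,40],[0,0,-50,0,0,0,40],[0,0,-110,0,0,0,40],[0,0,-110,0,0,0,40],[0,0,-110,0,0,0,40]],
  ],
)

```text
t: 14.48
tcp_pos: [0.5456, 0.2534, 0.2349]
ee_rot: [-2.498, 1.903, -0.002]
contact_force: [-0.4, 0.2, -0.4]
width: 0.0397
```

Run:
```python
from h import *
st();s=snap('wrist','w6.png')
snap('top','top1.png')
```

```text
t 14.47 tcp [545.6 253.4 234.9] yaw -74.62 tilt [0.0022 0.0003] w 39.7 F [-0.4  0.2 -0.4] q [ 0.25  0.2   1.74 -0.    1.2   1.55]
```

View pics/w6.png

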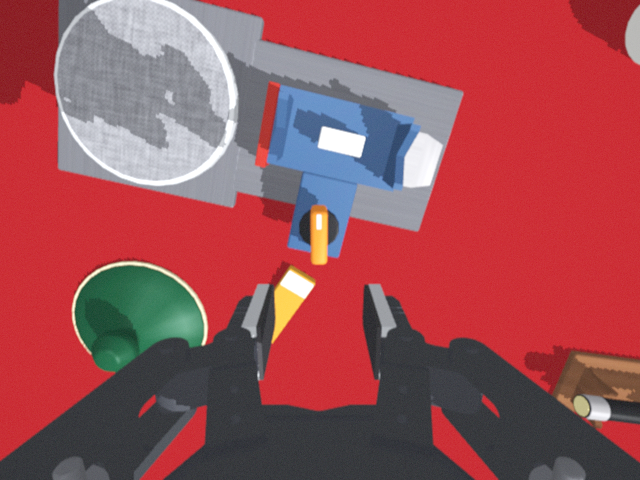

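View pics/top1.png

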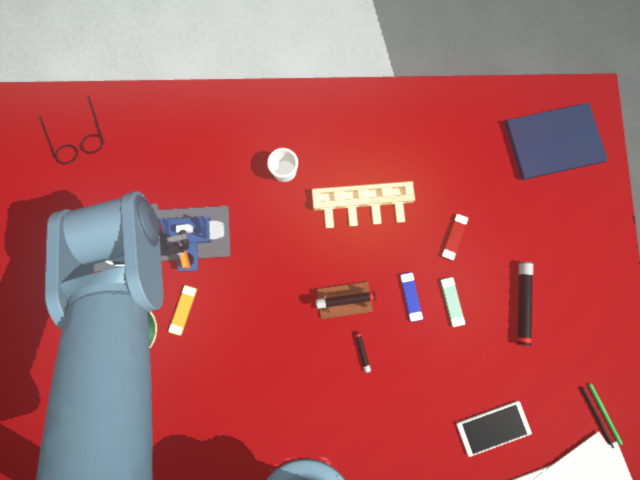

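Run:
```python
from h import *
plan([.45,-.095,.23],6.6)
s=dict(np.load('w1.npz'));crop(s,270,370,170,310,5,'c11.png')
```

```text
shift [310.6 183.8   3.5] turn [ 1.000e-03  1.000e-03 -1.418e+00] rows>=7.6
```

View pics/c11.png

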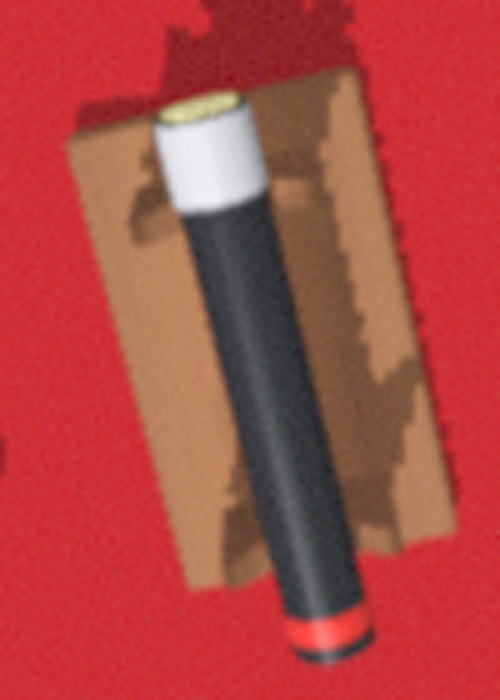

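>>> drive_tool(
  rows=[
    [[310,184,3,0.001,0.001,-1.418,40],[310,184,3,0.001,0.001,-1.418,40],[310,184,3,0.001,0.001,-1.418,40],[310,184,3,0.001,0.001,-1.418,40],[310,184,3,0.001,0.001,-1.418,40],[310,184,3,0.001,0.001,-1.418,40],[310,184,3,0.001,0.001,-1.418,40],[310,184,3,0.001,0.001,-1.418,40],[310,184,3,0.001,0.001,-1.418,40],[310,184,3,0.001,0.001,-1.418,40]],
  ],
)

```text
t: 15.82
tcp_pos: [0.449, -0.0943, 0.229]
ee_rot: [-3.135, -0.18, 0.003]
contact_force: [-0.2, -0.6, 0.4]
width: 0.0399
```

Run:
```python
from h import *
st();s=snap('wrist','w7.png')
a=lambda U,V,z:world(dict(np.load('w1.npz')),*cu(270,170,5,U,V),z=z)
print(a(217,200,.046),a(330,620,.046))
```

```text
t 15.82 tcp [449.  -94.3 229. ] yaw 6.58 tilt [-0.0023  0.0011] w 39.9 F [-0.2 -0.6  0.4] q [-0.46 -0.13  2.09 -0.    1.18 -0.57]
[ 0.4433562  -0.05290286  0.046     ] [ 0.45655169 -0.1543231   0.046     ]
```

View pics/w7.png

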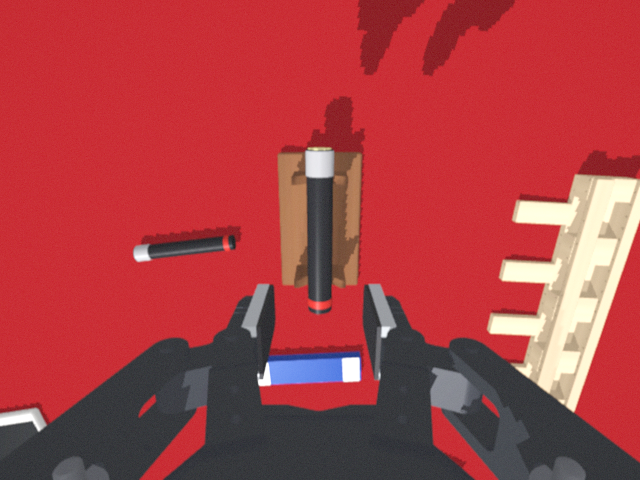

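Run:
```python
from h import *
s=load('wrist');crop(s,260,380,130,330,4,'c12.png')
```

```text
(no output)
```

View pics/c12.png

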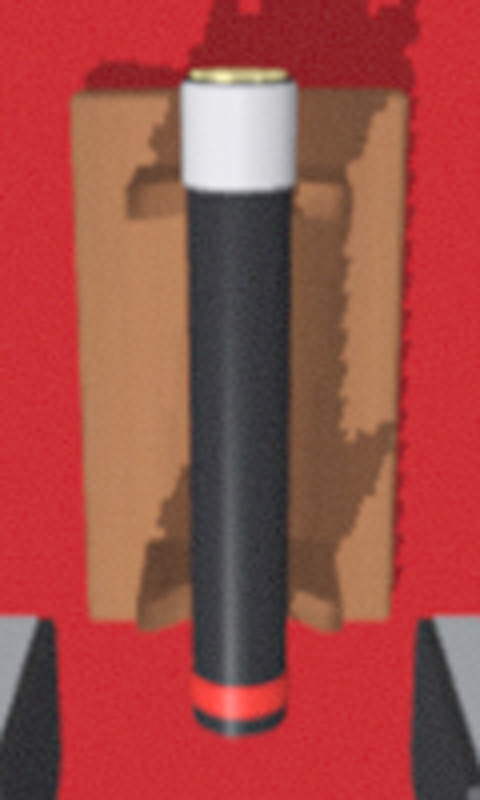

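Run:
```python
from h import *
s=load('wrist')
a=lambda U,V,z:world(s,*cu(260,130,4,U,V),z=z)
l=a(239,84,.05);t=a(239,722,.05);print(l,t,np.linalg.norm(l-t),line(t,l),(l+t)/2)
r=[a(238,84,.04),a(239,650,.045)]
b=[a(72,93,.008),a(405,93,.008),a(92,622,.008),a(389,620,.008)];print(np.round(b,4),np.mean(b,0),line(b[2],b[0]),line(b[3],b[1]))
c=(l+t)/2
plan([c[0],c[1],.15],line(t,l)-90)
```

```text
[ 0.44212486 -0.03462538  0.05      ] [ 0.45652165 -0.15966724  0.05      ] 0.1258679304142129 96.56787391542785 [ 0.44932326 -0.09714631  0.05      ]
[[ 0.4085 -0.043   0.008 ]
 [ 0.4765 -0.0352  0.008 ]
 [ 0.4225 -0.1615  0.008 ]
 [ 0.4906 -0.1531  0.008 ]] [ 0.4495382  -0.09823963  0.008     ] 96.72005070752239 96.84062835940546
shift [ 0.   3.  79.3] turn [-0.001  0.002  0.   ] rows>=1.3
```

>>> drive_tool(
  rows=[
    [[0,3.5,60,-0.001,0.002,0,40],[0,3.5,110,-0.001,0.002,0,40],[0,3.5,135,-0.001,0.002,0,40],[0,3.5,135,-0.001,0.002,0,40],[0,3.5,135,-0.001,0.002,0,40],[0,3.5,135,-0.001,0.002,0,0],[0,3.5,135,-0.001,0.002,0,0],[0,3.5,135,-0.001,0.002,0,0],[0,3.5,135,-0.001,0.002,0,0]],
  ],
)

```text
t: 17.0
tcp_pos: [0.4497, -0.0981, 0.0958]
ee_rot: [3.135, 0.181, 0.001]
contact_force: [-3.6, -0.4, 5.9]
width: 0.0182
```

Run:
```python
from h import *
st();plan([.613,.256,.22],2.35)
```

```text
t 17.0 tcp [449.7 -98.1  95.8] yaw 6.61 tilt [ 0.001  -0.0012] w 18.2 F [-3.6 -0.4  5.9] q [-0.46  0.12  2.14 -0.    0.88 -0.58]
shift [ 203.1 -332.8 -124.5] turn [ 0.001 -0.001  0.074] rows>=6.5
```

>>> drive_tool(
  rows=[
    [[0,0,-60,0,0,0,0],[0,0,-124,0,0,0,0],[0,0,-124,0,0,0,0],[203,-333,-124,0,0,0.074,0],[203,-333,-124,0,0,0.074,0],[203,-333,-124,0,0,0.074,0],[203,-333,-124,0,0,0.074,0],[203,-333,-124,0,0,0.074,0],[203,-333,-124,0,0,0.074,0],[203,-333,-124,0,0,0.074,0]],
  ],
)

```text
t: 18.25
tcp_pos: [0.613, 0.2593, 0.2184]
ee_rot: [3.14, 0.07, 0.0]
contact_force: [-0.6, -0.9, -1.1]
width: 0.018
```

>>> drive_tool(
  rows=[
    [[0,0,0,0,0,0,0],[0,0,0,0,0,0,0]],
  ],
)

```text
t: 18.5
tcp_pos: [0.6123, 0.2581, 0.2177]
ee_rot: [3.139, 0.069, -0.002]
contact_force: [-0.1, -0.7, -1.2]
width: 0.0181
```

Run:
```python
from h import *
st();s=snap('wrist','w8.png');plan([.613,.256,.1325],2.35)
```

```text
t 18.5 tcp [612.3 258.1 217.7] yaw 2.51 tilt [-0.0013 -0.0018] w 18.1 F [-0.1 -0.7 -1.2] q [ 0.23  0.36  1.58 -0.    1.2   0.19]
shift [ 0.5  1.8 85.5] turn [0.002 0.001 0.002] rows>=1.4
```

View pics/w8.png

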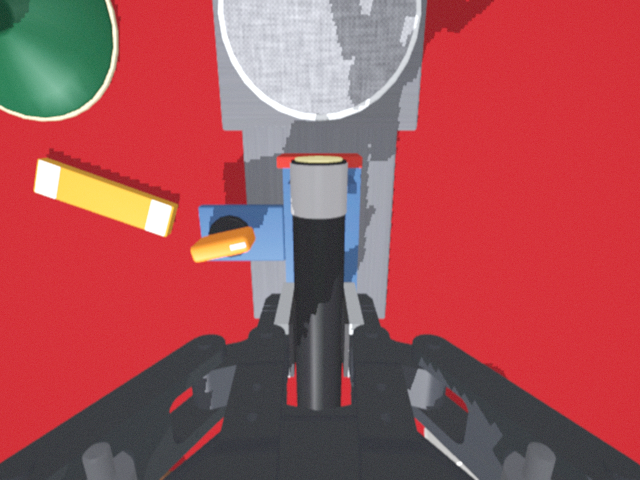

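>>> drive_tool(
  rows=[
    [[0.5,1.8,50,0.002,0.001,0.002,0],[0.5,1.8,75,0.002,0.001,0.002,0],[0.5,1.8,82,0.002,0.001,0.002,0],[0.5,1.8,84,0.002,0.001,0.002,0],[0.5,1.8,85.5,0.002,0.001,0.002,0],[0.5,1.8,85.5,0.002,0.001,0.002,0]],
  ],
)

```text
t: 19.3
tcp_pos: [0.6133, 0.2558, 0.1331]
ee_rot: [-3.14, -0.065, -0.002]
contact_force: [0.9, 0.2, -0.3]
width: 0.018
```

Run:
```python
from h import *
st();s=snap('wrist','w9.png');plan([.613,.256,.1315],2.35)
```

```text
t 19.3 tcp [613.3 255.8 133.1] yaw 2.36 tilt [0.0012 0.0005] w 18.0 F [ 0.9  0.2 -0.3] q [0.22 0.47 1.61 0.   1.06 0.18]
shift [-0.3 -0.1  1.6] turn [-0.    -0.001  0.   ] rows>=0.0
```

View pics/w9.png

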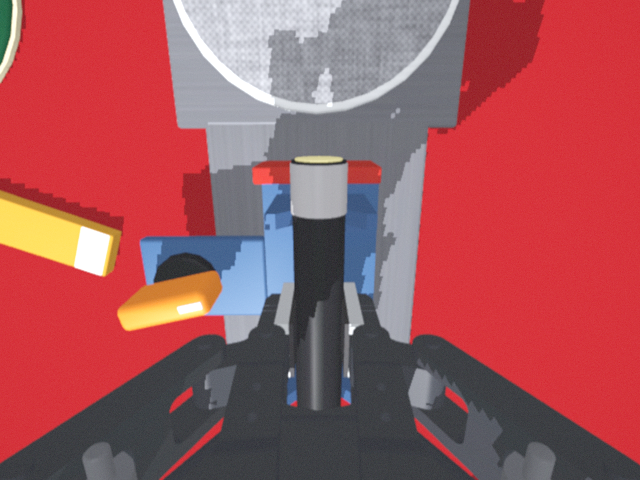

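>>> drive_tool(
  rows=[
    [[-0.3,0,1.5,0,-0.001,0,0],[-0.3,0,1.5,0,-0.001,0,0],[-0.3,0,1.5,0,-0.001,0,34],[-0.3,0,1.5,0,-0.001,0,34],[-0.3,0,1.5,0,-0.001,0,34],[-0.3,0,-40,0,-0.001,0,34],[-0.3,0,-90,0,-0.001,0,34],[-0.3,0,-90,0,-0.001,0,34],[-0.3,0,-90,0,-0.001,0,34]],
  ],
)

```text
t: 20.48
tcp_pos: [0.6125, 0.2557, 0.2225]
ee_rot: [-3.141, -0.065, 0.001]
contact_force: [-0.4, 0.3, 0.5]
width: 0.0343
```

Run:
```python
from h import *
st();s=snap('wrist','w10.png');plan([.44,.27,.22],72)
```

```text
t 20.48 tcp [612.5 255.7 222.5] yaw 2.37 tilt [-0.0008  0.0002] w 34.3 F [-0.4  0.3  0.5] q [0.22 0.35 1.58 0.   1.21 0.18]
shift [-171.3  -21.4    1.9] turn [-0.002  0.002 -1.215] rows>=6.5
```

View pics/w10.png

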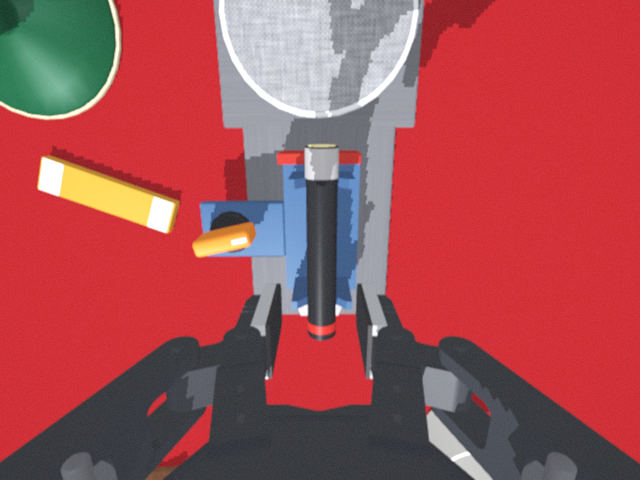

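Run:
```python
from h import *
s=load('wrist');crop(s,20,200,140,250,4,'c13.png');crop(s,270,380,130,350,3,'c14.png')
```

```text
(no output)
```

View pics/c13.png

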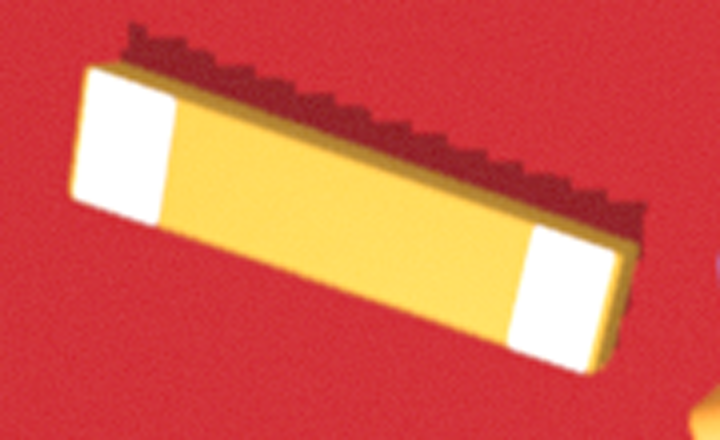

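View pics/c14.png

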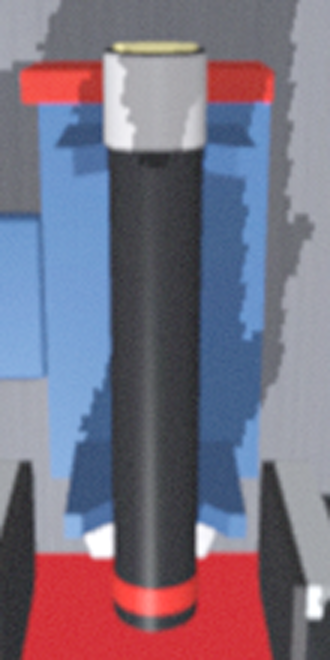

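Run:
```python
from h import *
s=load('wrist')
a=lambda U,V,z:world(s,*cu(20,140,4,U,V),z=z)
q=[a(90,66,.01),a(618,250,.01),a(590,374,.01),a(70,198,.01)]
for x in q: print(np.round(x*1e3,1))
c=np.mean(q,0);h=(line(q[0],q[1])+line(q[3],q[2]))/2;print(c,h)
b=lambda U,V,z:world(s,*cu(270,130,3,U,V),z=z)
l=b(156,52,.086);t=b(155,618,.086);print('torch',l,t,(l+t)/2,line(t,l))
plan([c[0],c[1],.2],h-90)
```

```text
[388.9 300.1  10. ]
[491.4 266.8  10. ]
[483.1 239.4  10. ]
[379.5 273.1  10. ]
[0.43570361 0.26984785 0.01      ] -18.03139526973673
torch [0.61141913 0.32048148 0.086     ] [0.61663704 0.19431132 0.086     ] [0.61402809 0.2573964  0.086     ] 92.36818106299366
shift [-175.6  -21.5   21.9] turn [0.003 0.002 1.927] rows>=10.3
```

>>> drive_tool(
  rows=[
    [[-90,-10,10,0,0,0.18,45],[-182,-20,22,0,0,0.36,45],[-182,-20,22,0,0,0.54,45],[-182,-20,22,0,0,0.72,45],[-182,-20,22,0,0,0.9,45],[-182,-20,22,0,0,1.08,45],[-182,-20,22,0,0,1.26,45],[-182,-20,22,0,0,1.44,45],[-182,-20,22,0,0,1.62,45],[-182,-20,22,0,0,1.8,45]],
  ],
)

```text
t: 21.78
tcp_pos: [0.4283, 0.2677, 0.198]
ee_rot: [1.992, -2.422, -0.005]
contact_force: [-0.2, 0.1, 0.2]
width: 0.0449
```

Run:
```python
from h import *
st();plan([.430,.2717,.076],-108)
```

```text
t 21.77 tcp [428.3 267.7 198. ] yaw -101.11 tilt [-0.0062 -0.0014] w 44.9 F [-0.2  0.1  0.2] q [0.33 0.03 2.   0.   1.11 2.1 ]
shift [ -4.5  -1.6 122. ] turn [ 0.006 -0.003  0.12 ] rows>=2.0
```

>>> drive_tool(
  rows=[
    [[-4.5,-1.6,20,0.006,-0.003,0.12,45],[-4.5,-1.6,70,0.006,-0.003,0.12,45],[-4.5,-1.6,110,0.006,-0.003,0.12,45],[-4.5,-1.6,120,0.006,-0.003,0.12,45],[-4.5,-1.6,120,0.006,-0.003,0.12,45],[-4.5,-1.6,120,0.006,-0.003,0.12,45]],
  ],
)

```text
t: 22.52
tcp_pos: [0.4311, 0.2721, 0.0795]
ee_rot: [-1.845, 2.539, -0.002]
contact_force: [1.1, 0.6, -0.0]
width: 0.0454
```

Run:
```python
from h import *
st();s=snap('wrist','w11.png');plan([.430,.2717,.076],-108)
```

```text
t 22.52 tcp [431.1 272.1  79.5] yaw -107.98 tilt [0.003  0.0009] w 45.4 F [ 1.1  0.6 -0. ] q [ 0.34  0.26  2.02 -0.    0.86  2.23]
shift [0.8 1.  3.6] turn [-0.003  0.002  0.   ] rows>=0.1
```

View pics/w11.png

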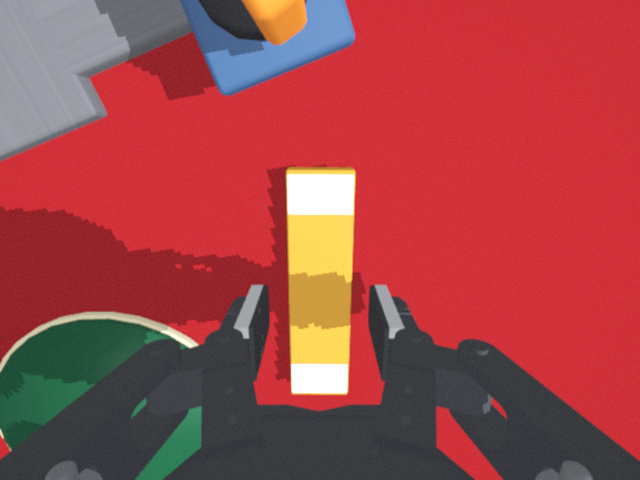

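>>> drive_tool(
  rows=[
    [[0.8,1,3.6,-0.003,0.002,0,45],[0.8,1,3.6,-0.003,0.002,0,0],[0.8,1,3.6,-0.003,0.002,0,0],[0.8,1,3.6,-0.003,0.002,0,0],[0.8,1,3.6,-0.003,0.002,0,0]],
  ],
)

```text
t: 23.2
tcp_pos: [0.4304, 0.2719, 0.0768]
ee_rot: [-1.847, 2.541, -0.0]
contact_force: [-1.7, -1.2, 6.4]
width: 0.0257
```

Run:
```python
from h import *
st();plan([.52,.15,.21],-98);plan([.56,-.07,.2],-86.5)
```

```text
t 23.2 tcp [430.4 271.9  76.8] yaw -107.98 tilt [0.0007 0.0003] w 25.7 F [-1.7 -1.2  6.4] q [0.34 0.26 2.02 0.   0.86 2.22]
shift [  88.2 -122.9 -133.1] turn [-0.001  0.    -0.174] rows>=3.2
shift [ 285.1 -228.8 -123.2] turn [-0.001  0.    -0.375] rows>=6.2
```

>>> drive_tool(
  rows=[
    [[0,0,-60,0,0,0,0],[0,0,-122,0,0,0,0],[0,0,-122,0,0,-0.1,0],[285,-229,-122,0,0,-0.375,0],[285,-229,-122,0,0,-0.375,0],[285,-229,-122,0,0,-0.375,0],[285,-229,-122,0,0,-0.375,0],[285,-229,-122,0,0,-0.375,0],[285,-229,-122,0,0,-0.375,0],[285,-229,-122,0,0,-0.375,0]],
  ],
)

```text
t: 24.45
tcp_pos: [0.5612, -0.0737, 0.199]
ee_rot: [-2.282, 2.158, -0.002]
contact_force: [-0.7, -0.3, -0.1]
width: 0.0259
```

>>> drive_tool(
  rows=[
    [[0,0,0,0,0,0,0],[0,0,0,0,0,0,0]],
  ],
)

```text
t: 24.7
tcp_pos: [0.5607, -0.0727, 0.1986]
ee_rot: [-2.284, 2.156, -0.001]
contact_force: [-0.3, -0.0, -1.2]
width: 0.0257
```

Run:
```python
from h import *
st();s=snap('wrist','w12.png')
```

```text
t 24.7 tcp [560.7 -72.7 198.6] yaw -86.72 tilt [ 0.001  -0.0001] w 25.7 F [-0.3 -0.  -1.2] q [-0.33  0.17  1.85  0.    1.12  1.18]
```

View pics/w12.png

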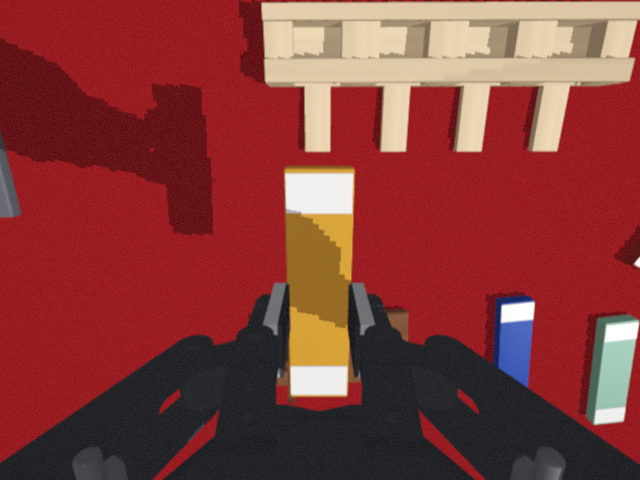

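Run:
```python
from h import *
s=load('wrist');crop(s,250,450,0,160,4,'c15.png');crop(s,440,640,0,160,4,'c16.png')
```

```text
(no output)
```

View pics/c15.png

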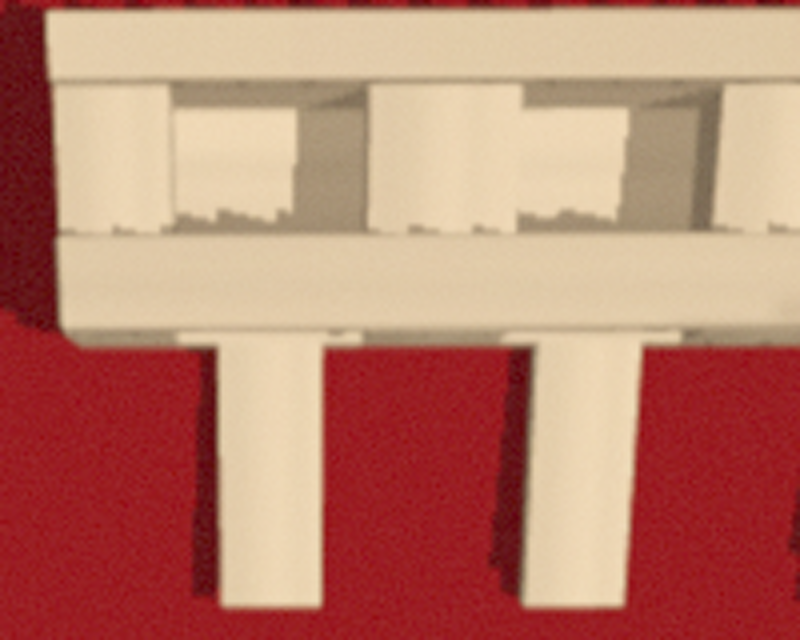

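View pics/c16.png

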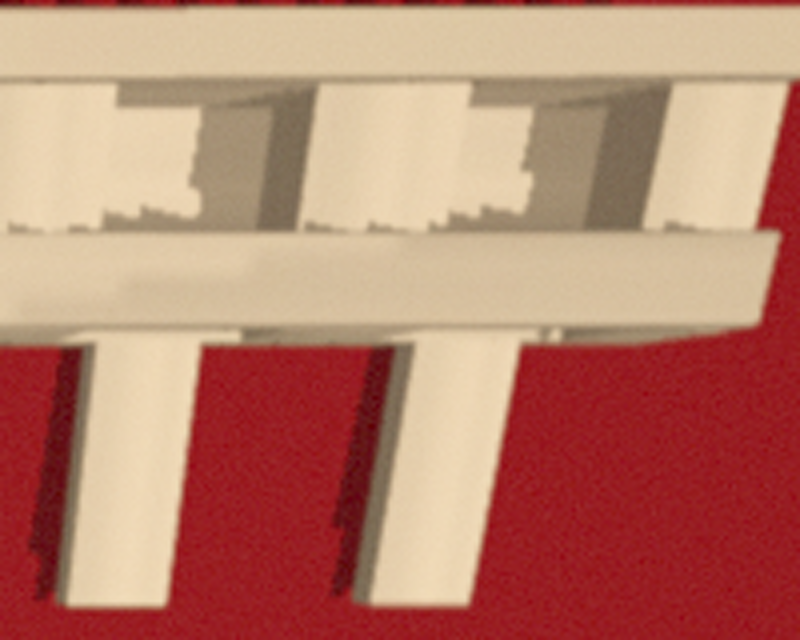

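Run:
```python
from h import *
s=load('wrist')
a=lambda U,V,z:world(s,*cu(250,0,4,U,V),z=z)
b=lambda U,V,z:world(s,*cu(440,0,4,U,V),z=z)
tips=[(a(219,607,.006)+a(322,607,.006))/2,(a(521,607,.006)+a(625,607,.006))/2,(b(68,606,.006)+b(167,606,.006))/2,(b(370,606,.006)+b(470,606,.006))/2]
for t in tips: print(np.round(t*1e3,1))
print('tongue line',line(tips[3],tips[0])-90,np.linalg.norm(tips[3]-tips[0]))
m=[a(62,328,.026),b(760,326,.026)];print('mouth',np.round(m,4),line(m[1],m[0])-90,np.linalg.norm(m[0]-m[1]),np.mean(m,0))
bk=[a(45,10,.026),b(810,5,.026)];print(np.round(bk,4),line(bk[1],bk[0])-90)
P=cloud(s);print('strip z',P[190,320],P[230,340])
q=[world(s,286,173,.131),world(s,353,173,.131)];print(np.round(q,4),np.mean(q,0))
```

```text
[619.4 -68.8   6. ]
[ 622.5 -124.7    6. ]
[ 625.9 -181.     6. ]
[ 629. -237.    6.]
tongue line 3.2828570178276664 0.16849103062278656
mouth [[ 0.6627 -0.0327  0.026 ]
 [ 0.6763 -0.268   0.026 ]] 3.3124576468657096 0.23570604088283184 [ 0.66946514 -0.15036606  0.026     ]
[[ 0.707  -0.0297  0.026 ]
 [ 0.7208 -0.261   0.026 ]] 3.421617110445254
strip z [ 0.61286746 -0.07045238  0.13212994] [ 0.59668655 -0.07965746  0.13187774]
[[ 0.6187 -0.0567  0.131 ]
 [ 0.6202 -0.0831  0.131 ]] [ 0.61941118 -0.06988588  0.131     ]
```

Run:
```python
from h import *
plan([.5926,-.0706,.105],-86.7);plan([.5926,-.0706,.0848],-86.7)
```

```text
shift [ -0.1 -31.8  93.8] turn [-0.001 -0.    -0.   ] rows>=1.6
shift [-1.00e-01 -3.18e+01  1.14e+02] turn [-0.001 -0.    -0.   ] rows>=1.9
```

>>> drive_tool(
  rows=[
    [[0,-32,50,-0.001,0,0,0],[0,-32,94,-0.001,0,0,0],[0,-32,110,-0.001,0,0,0],[0,-32,114,-0.001,0,0,0],[0,-32,114,-0.001,0,0,0],[0,-32,114,-0.001,0,0,0]],
  ],
)

```text
t: 25.5
tcp_pos: [0.5939, -0.071, 0.0867]
ee_rot: [-2.283, 2.156, -0.005]
contact_force: [-0.0, -0.1, -0.9]
width: 0.0258
```

Run:
```python
from h import *
st();s=snap('wrist','w13.png');plan([.6405,-.0678,.0848],-86.7)
```

```text
t 25.5 tcp [593.9 -71.   86.7] yaw -86.7 tilt [ 0.0034 -0.0012] w 25.8 F [-0.  -0.1 -0.9] q [-0.31  0.41  1.79 -0.    0.93  1.2 ]
shift [ -0.5 -46.9   1.8] turn [-0.003 -0.001 -0.   ] rows>=0.8
```

View pics/w13.png

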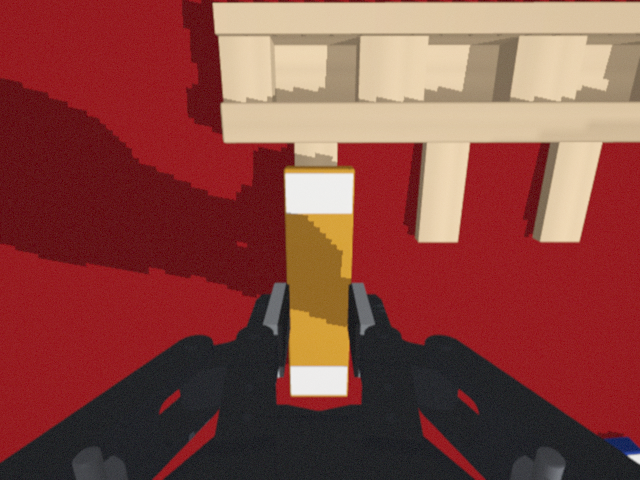

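Run:
```python
from h import *
s=load('wrist');f=s['frame'].astype(int)
a=(world(s,286,173,.020)+world(s,354,173,.020))/2;b=(world(s,294.5,155,.006)+world(s,338,155,.006))/2
M=(world(s,222,142,.026))
u=np.array([.9983,.0576]);v=np.array([-.0576,.9983])
print(a,b,'lat strip-tongue mm',(a-b)[:2]@v*1e3,'front to mouth',(M-a)[:2]@u*1e3,M)
P=cloud(s);print('strip top z',P[180:205,295:345,2].mean(), P[370:390,300:340,2].mean())
```

```text
[ 0.65286594 -0.06846216  0.02      ] [ 0.65864702 -0.06662355  0.006     ] lat strip-tongue mm -1.5024986163341902 front to mouth 12.040259608891942 [ 0.66281917 -0.03193522  0.026     ]
strip top z 0.02086864870887799 0.020579458799826054
```

>>> drive_tool(
  rows=[
    [[-1.5,0,2.4,-0.003,-0.001,0,0],[-1.5,0,2.4,-0.003,-0.001,0,0],[-1.5,-8,2.4,-0.003,-0.001,0,0],[-1.5,-16,2.4,-0.003,-0.001,0,0],[-1.5,-24,2.4,-0.003,-0.001,0,0],[-1.5,-32,2.4,-0.003,-0.001,0,0],[-1.5,-40,2.4,-0.003,-0.001,0,0],[-1.5,-45,2.4,-0.003,-0.001,0,0],[-1.5,-45,2.4,-0.003,-0.001,0,0]],
  ],
)

```text
t: 26.68
tcp_pos: [0.6389, -0.0669, 0.0842]
ee_rot: [2.285, -2.156, 0.0]
contact_force: [-0.3, 0.7, -0.7]
width: 0.0258
```

Run:
```python
from h import *
st();s=snap('wrist','w14.png')
```

```text
t 26.68 tcp [638.9 -66.9  84.2] yaw -86.69 tilt [ 0.0001 -0.0003] w 25.8 F [-0.3  0.7 -0.7] q [-0.28  0.5   1.67 -0.    0.97  1.23]
```

View pics/w14.png

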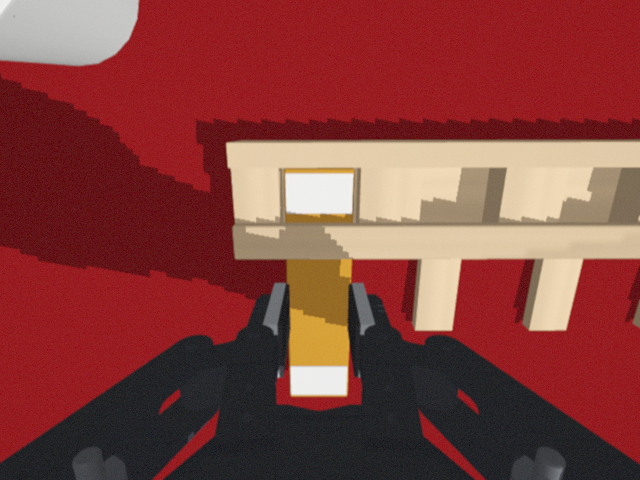

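>>> drive_tool(
  rows=[
    [[0,-2,0.7,0,0,0,0],[0,-4,1.5,0,0,0,0],[0,-5,1.5,0,0,0,0],[0,-5,1.5,0,0,0,0]],
  ],
)

```text
t: 27.22
tcp_pos: [0.6408, -0.0667, 0.0829]
ee_rot: [2.28, -2.151, -0.012]
contact_force: [-15.2, -0.6, 13.7]
width: 0.0253
```

Run:
```python
from h import *
st();s=snap('wrist','w15.png');crop(s,220,420,120,280,4,'c17.png')
```

```text
t 27.23 tcp [640.8 -66.7  82.9] yaw -86.65 tilt [-0.0106  0.0002] w 25.3 F [-15.2  -0.6  13.7] q [-0.28  0.51  1.66 -0.    0.98  1.24]
```

View pics/c17.png

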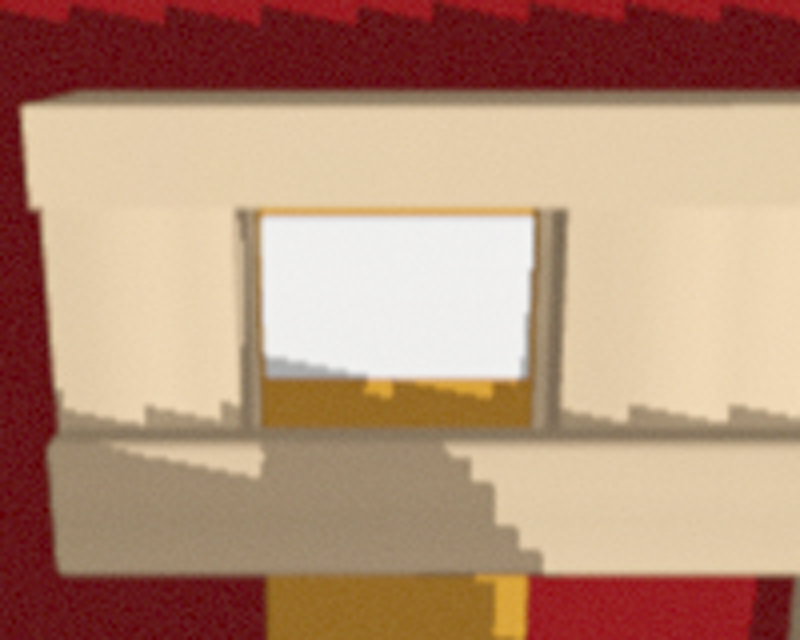

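>>> drive_tool(
  rows=[
    [[0,0,0,0,0,0,40],[0,0,0,0,0,0,40],[0,0,0,0,0,0,40],[0,0,-40,0.01,0,0,40],[0,0,-100,0.01,0,0,40],[0,0,-120,0.01,0,0,45]],
  ],
)

```text
t: 28.02
tcp_pos: [0.6442, -0.0672, 0.2078]
ee_rot: [-2.283, 2.153, -0.009]
contact_force: [0.3, 0.5, -0.1]
width: 0.0447
```

Run:
```python
from h import *
st();plan([.42,-.255,.21],-82)
```

```text
t 28.02 tcp [644.2 -67.2 207.8] yaw -86.64 tilt [ 0.0071 -0.0013] w 44.7 F [ 0.3  0.5 -0.1] q [-0.28  0.33  1.63  0.    1.17  1.23]
shift [174.3 234.8  -3.6] turn [-0.007 -0.002 -0.081] rows>=4.7
```

>>> drive_tool(
  rows=[
    [[174,235,-4,-0.007,-0.002,-0.08,45],[174,235,-4,-0.007,-0.002,-0.08,45],[174,235,-4,-0.007,-0.002,-0.08,45],[174,235,-4,-0.007,-0.002,-0.08,45],[174,235,-4,-0.007,-0.002,-0.08,45],[174,235,-4,-0.007,-0.002,-0.08,45],[174,235,-4,-0.007,-0.002,-0.08,45],[174,235,-4,-0.007,-0.002,-0.08,45]],
  ],
)

```text
t: 29.02
tcp_pos: [0.4204, -0.254, 0.2102]
ee_rot: [-2.371, 2.06, 0.001]
contact_force: [0.9, -1.0, 0.1]
width: 0.0451
```

Run:
```python
from h import *
st();s=snap('wrist','w16.png')
```

```text
t 29.02 tcp [ 420.4 -254.   210.2] yaw -81.97 tilt [-0.0002  0.0004] w 45.1 F [ 0.9 -1.   0.1] q [-0.77 -0.02  2.03  0.    1.13  0.66]
```

View pics/w16.png

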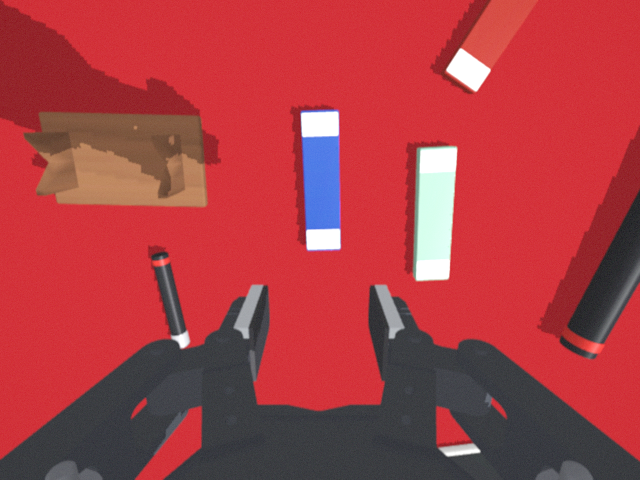

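Run:
```python
from h import *
s=load('wrist');crop(s,280,480,90,290,3,'c18.png')
```

```text
(no output)
```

View pics/c18.png

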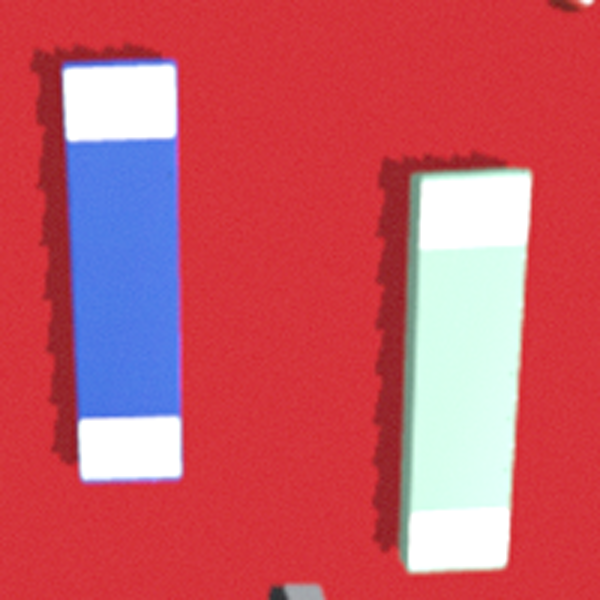

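```bash
cat >> h.py <<'E'
def strip(s,pix):
    """pix: far-left, far-right, near-right, near-left full-image pixels of top face"""
    q=np.array([world(s,*p,z=.01) for p in pix]); c=q.mean(0)
    h=(line(q[3],q[0])+line(q[2],q[1]))/2
    print('c',np.round(c*1e3,1),'h',round(h,2),'L',np.round([np.linalg.norm(q[0]-q[3])*1e3,np.linalg.norm(q[1]-q[2])*1e3],1),'W',np.round([np.linalg.norm(q[0]-q[1])*1e3,np.linalg.norm(q[3]-q[2])*1e3],1))
    return c,h
E
python3 - <<'E'
from h import *
s=load('wrist')
f=lambda L:[cu(280,90,3,*p) for p in L]
c,h=strip(s,f([(63,67),(177,62),(182,478),(80,481)]))
g,k=strip(s,f([(419,175),(531,171),(507,568),(409,573)]))
u=np.array([np.cos(np.radians(h)),np.sin(np.radians(h)),0])
p=c-5*u/1e3;p[2]=.078;plan(p,h-90)
E
```

```text
c [ 453.2 -252.1   10. ] h 9.65 L [108.1 108.4] W [28.  28.2]
c [ 439.5 -346.5   10. ] h 11.39 L [110.4 109.9] W [28.3 27.8]
shift [  3.  -27.8 132.2] turn [ 0.     0.    -0.028] rows>=2.2
```

>>> drive_tool(
  rows=[
    [[3,-28,40,0,0,-0.028,45],[3,-28,90,0,0,-0.028,45],[3,-28,125,0,0,-0.028,45],[3,-28,134.5,0,0,-0.028,45],[3,-28,134.5,0,0,-0.028,45],[3,-28,134.5,0,0,-0.028,45]],
  ],
)

```text
t: 29.82
tcp_pos: [0.4496, -0.2537, 0.0775]
ee_rot: [-2.401, 2.026, -0.005]
contact_force: [0.3, -0.2, 0.3]
width: 0.0456
```

Run:
```python
from h import *
st();s=snap('wrist','w17.png')
```

```text
t 29.82 tcp [ 449.6 -253.7   77.5] yaw -80.33 tilt [ 0.0023 -0.0018] w 45.6 F [ 0.3 -0.2  0.3] q [-0.73  0.27  2.    0.    0.86  0.67]
```

View pics/w17.png

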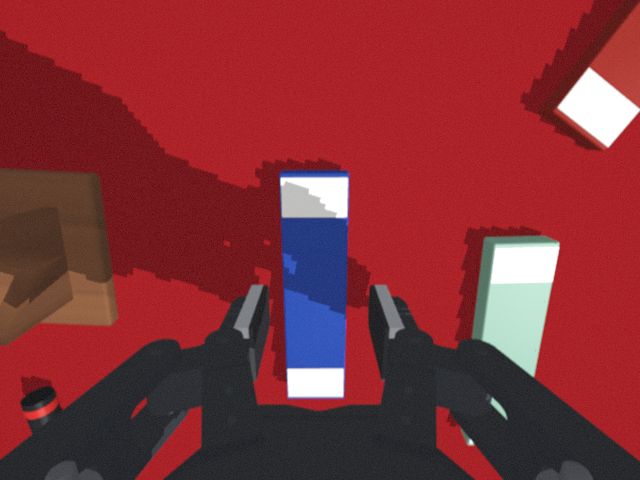

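>>> drive_tool(
  rows=[
    [[0,0,1,0,0,0,0],[0,0,1,0,0,0,0],[0,0,1,0,0,0,0],[0,0,1,0,0,0,0],[0,0,-60,0,0,0,0],[0,0,-60,0,0,0,0]],
  ],
)

```text
t: 30.62
tcp_pos: [0.452, -0.2559, 0.1427]
ee_rot: [2.4, -2.026, 0.022]
contact_force: [-0.2, 0.3, -0.6]
width: 0.0253
```

Run:
```python
from h import *
st();plan([.5968,-.1255,.12],-86.7)
```

```text
t 30.62 tcp [ 452.  -255.9  142.7] yaw -80.34 tilt [ 0.0105 -0.0092] w 25.3 F [-0.2  0.3 -0.6] q [-0.73  0.15  1.99  0.    0.98  0.67]
shift [-104.5 -164.5   23.1] turn [-0.009 -0.01   0.111] rows>=3.1
```

>>> drive_tool(
  rows=[
    [[-104.5,-164.5,23,-0.009,-0.01,0.111,0],[-104.5,-164.5,23,-0.009,-0.01,0.111,0],[-104.5,-164.5,23,-0.009,-0.01,0.111,0],[-104.5,-164.5,23,-0.009,-0.01,0.111,0],[-104.5,-164.5,23,-0.009,-0.01,0.111,0],[-104.5,-164.5,23,-0.009,-0.01,0.111,0]],
  ],
)

```text
t: 31.38
tcp_pos: [0.5959, -0.1263, 0.1198]
ee_rot: [2.283, -2.158, -0.0]
contact_force: [-0.3, -1.0, -0.7]
width: 0.0255
```

```bash
cat >> h.py <<'E'
def chk(s,pl,pr,tl,tr,zf):
    """strip front corner pixels, tongue edges pixels"""
    u=np.array([.9983,.0576]);v=np.array([-.0576,.9983])
    a=(world(s,*pl,z=zf)+world(s,*pr,z=zf))/2;b=(world(s,*tl,z=.006)+world(s,*tr,z=.006))/2
    M=np.array([.6693,-.1504])
    print('lat strip-tongue',(a-b)[:2]@v*1e3,'front to mouth',(M-a[:2])@u*1e3)
E
python3 - <<'E'
from h import *
st();s=snap('wrist','w18.png');plan([.5968,-.1255,.0848],-86.7);P=cloud(s);print('strip top z',P[185:205,295:345,2].mean())
E
```

```text
t 31.38 tcp [ 595.9 -126.3  119.8] yaw -86.78 tilt [-0.0004 -0.0002] w 25.5 F [-0.3 -1.  -0.7] q [-0.39  0.38  1.76 -0.    1.    1.12]
shift [-0.9 -1.  35.2] turn [ 0.    -0.    -0.002] rows>=0.6
strip top z 0.05305018320695464
```

View pics/w18.png

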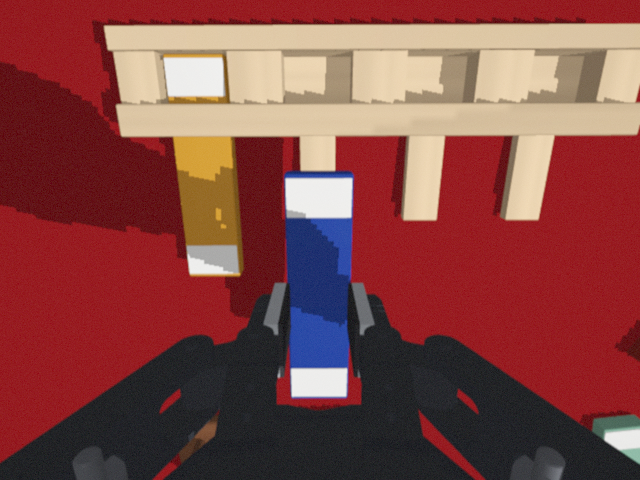

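Run:
```python
from h import *
s=load('wrist');chk(s,(286,176.5),(352.5,176.5),(301,155),(335.5,155),.053)
```

```text
lat strip-tongue -0.32646279185400917 front to mouth 14.502260896052086
```

>>> drive_tool(
  rows=[
    [[-0.4,0,25,0,0,-0.001,0],[-0.4,0,36,0,0,-0.001,0],[-0.4,0,36.5,0,0,-0.001,0],[-0.4,0,36.5,0,0,-0.001,0],[-0.4,0,36.5,0,0,-0.001,0]],
  ],
)

```text
t: 32.05
tcp_pos: [0.5959, -0.1266, 0.0839]
ee_rot: [2.283, -2.158, 0.001]
contact_force: [-0.9, -0.3, 2.3]
width: 0.0253
```

Run:
```python
from h import *
st();s=snap('wrist','w19.png');P=cloud(s);print('strip top z',P[185:205,295:345,2].mean());crop(s,240,400,100,220,4,'c19.png')
```

```text
t 32.05 tcp [ 595.9 -126.6   83.9] yaw -86.77 tilt [ 0.0005 -0.0008] w 25.3 F [-0.9 -0.3  2.3] q [-0.4   0.44  1.76 -0.    0.94  1.12]
strip top z 0.017387322288282766
```

View pics/c19.png

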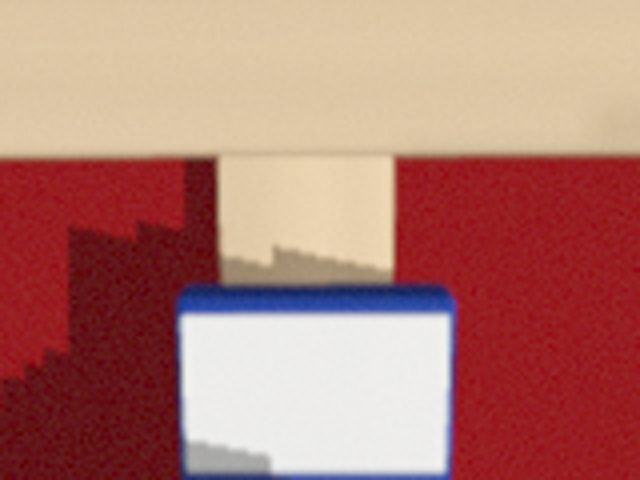

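Run:
```python
from h import *
s=load('wrist');k=lambda U,V:cu(240,100,4,U,V);chk(s,k(179,300),k(456,300),k(219,210),k(395,210),.0175)
```

```text
lat strip-tongue -1.0376171178424336 front to mouth 13.586731674042571
```

>>> drive_tool(
  rows=[
    [[-1,0,-0.5,0,0,0.001,0],[-1,-6,-0.5,0,0,0.001,0],[-1,-14,-0.5,0,0,0.001,0],[-1,-22,-0.5,0,0,0.001,0],[-1,-30,-0.5,0,0,0.001,0],[-1,-38,-0.3,0,0,0.001,0],[-1,-45,0,0,0,0.001,0],[-1,-50,0.5,0,0,0.001,0],[-1,-52.5,0.5,0,0,0.001,0],[-1,-53,0.5,0,0,0.001,0]],
  ],
)

```text
t: 33.35
tcp_pos: [0.6463, -0.123, 0.0841]
ee_rot: [2.278, -2.153, -0.011]
contact_force: [-18.7, -1.3, 16.9]
width: 0.0252
```

Run:
```python
from h import *
st();s=snap('wrist','w20.png');crop(s,200,440,120,280,3,'c20.png')
```

```text
t 33.35 tcp [ 646.3 -123.    84.1] yaw -86.76 tilt [-0.0104 -0.0005] w 25.2 F [-18.7  -1.3  16.9] q [-0.36  0.53  1.63 -0.    0.99  1.16]
```

View pics/c20.png

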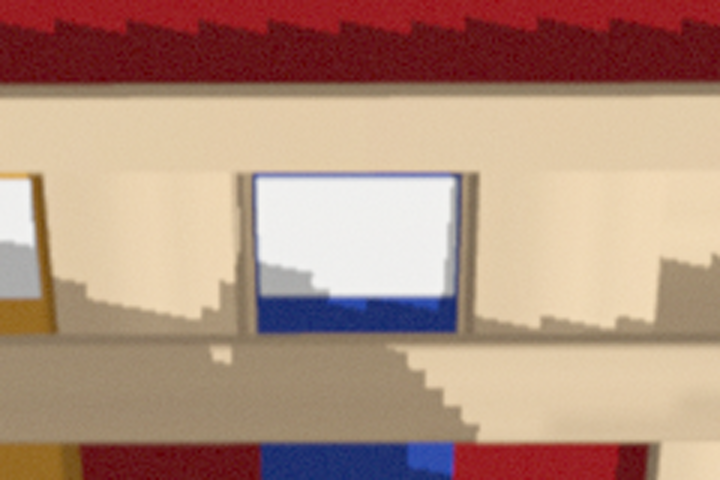

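>>> drive_tool(
  rows=[
    [[0,0,0,0,0,0,38],[0,0,0,0,0,0,38],[0,0,0,0,0,0,38],[0,0,-40,0.01,0,0,38],[0,0,-90,0.01,0,0,38],[0,0,-110,0.01,0,0,45]],
  ],
)

```text
t: 34.15
tcp_pos: [0.649, -0.1233, 0.1978]
ee_rot: [-2.282, 2.156, -0.008]
contact_force: [0.4, 0.4, 0.0]
width: 0.0449
```

Run:
```python
from h import *
st();s=snap('wrist','w21.png');plan([.415,-.352,.18],-78.6)
```

```text
t 34.15 tcp [ 649.  -123.3  197.8] yaw -86.75 tilt [ 0.0053 -0.0019] w 44.9 F [0.4 0.4 0. ] q [-0.36  0.37  1.6   0.    1.16  1.15]
shift [214.8 247.3  18.3] turn [-0.007 -0.004 -0.142] rows>=5.2
```

View pics/w21.png

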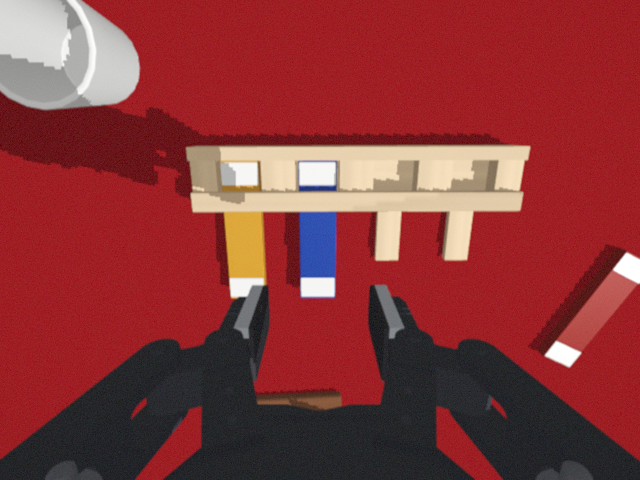

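Amber and blue are home, and the red strip is visible at (592,310). Next, green.

>>> drive_tool(
  rows=[
    [[215,247,18,-0.007,-0.004,-0.142,45],[215,247,18,-0.007,-0.004,-0.142,45],[215,247,18,-0.007,-0.004,-0.142,45],[215,247,18,-0.007,-0.004,-0.142,45],[215,247,18,-0.007,-0.004,-0.142,45],[215,247,18,-0.007,-0.004,-0.142,45],[215,247,18,-0.007,-0.004,-0.142,45],[215,247,18,-0.007,-0.004,-0.142,45]],
  ],
)

```text
t: 35.2
tcp_pos: [0.416, -0.3512, 0.1797]
ee_rot: [-2.432, 1.988, 0.002]
contact_force: [-0.1, 0.5, -0.0]
width: 0.0452
```

Run:
```python
from h import *
st();s=snap('wrist','w22.png')
```

```text
t 35.2 tcp [ 416.  -351.2  179.7] yaw -78.52 tilt [-0.0006  0.0014] w 45.2 F [-0.1  0.5 -0. ] q [-0.91  0.15  1.91  0.    1.08  0.46]
```

View pics/w22.png

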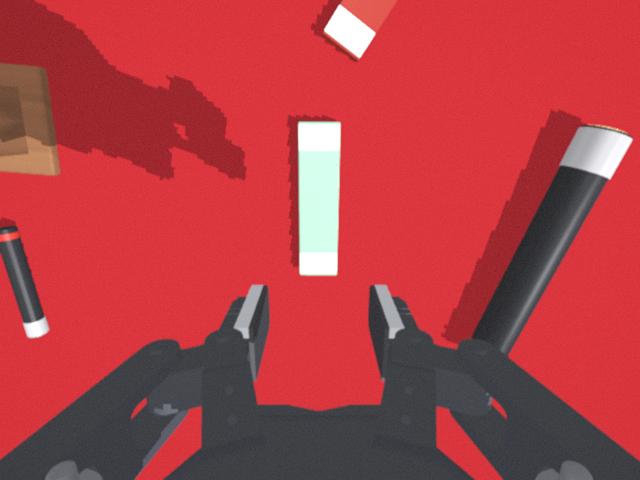

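Run:
```python
from h import *
s=load('wrist')
c,h=strip(s,[(298,122.5),(340,122.5),(337,274),(300,274)])
u=np.array([np.cos(np.radians(h)),np.sin(np.radians(h)),0])
p=c-5*u/1e3;p[2]=.076;plan(p,h-90)
```

```text
c [ 439.9 -346.5   10. ] h 11.25 L [108.6 108.6] W [27.7 27.9]
shift [  0.4 -19.2 103.9] turn [0.    0.001 0.004] rows>=1.7
```

>>> drive_tool(
  rows=[
    [[0.4,-19,40,0,0.001,0.004,45],[0.4,-19,85,0,0.001,0.004,45],[0.4,-19,104,0,0.001,0.004,45],[0.4,-19,104.5,0,0.001,0.004,45],[0.4,-19,104.5,0,0.001,0.004,45],[0.4,-19,104.5,0,0.001,0.004,0],[0.4,-19,104.5,0,0.001,0.004,0],[0.4,-19,104.5,0,0.001,0.004,0],[0.4,-19,104.5,0,0.001,0.004,0]],
  ],
)

```text
t: 36.38
tcp_pos: [0.4357, -0.3487, 0.0776]
ee_rot: [2.428, -1.992, 0.005]
contact_force: [-1.0, 1.3, 6.1]
width: 0.0255
```

Run:
```python
from h import *
st();plan([.5995,-.1815,.14],-86.7)
```

```text
t 36.38 tcp [ 435.7 -348.7   77.6] yaw -78.73 tilt [ 0.002  -0.0025] w 25.5 F [-1.   1.3  6.1] q [-0.88  0.35  1.9  -0.    0.89  0.5 ]
shift [-131.8 -193.4  -62.5] turn [-0.002 -0.003  0.139] rows>=3.9
```

>>> drive_tool(
  rows=[
    [[0,0,-40,0,0,0,0],[0,0,-62,0,0,0,0],[-132,-193,-62,-0.002,-0.003,0.139,0],[-132,-193,-62,-0.002,-0.003,0.139,0],[-132,-193,-62,-0.002,-0.003,0.139,0],[-132,-193,-62,-0.002,-0.003,0.139,0],[-132,-193,-42,-0.002,-0.003,0.139,0],[-132,-193,-42,-0.002,-0.003,0.139,0],[-132,-193,-42,-0.002,-0.003,0.139,0]],
  ],
)

```text
t: 37.5
tcp_pos: [0.5983, -0.1824, 0.1193]
ee_rot: [2.283, -2.158, -0.002]
contact_force: [0.5, -0.5, 0.3]
width: 0.0255
```

Run:
```python
from h import *
st();s=snap('wrist','w23.png');P=cloud(s);print('strip top z',P[185:205,295:345,2].mean());plan([.5995,-.1815,.0845],-86.7)
```

```text
t 37.5 tcp [ 598.3 -182.4  119.3] yaw -86.79 tilt [-0.0011  0.0005] w 25.5 F [ 0.5 -0.5  0.3] q [-0.48  0.41  1.72 -0.    1.01  1.04]
strip top z 0.05227762077287033
shift [-1.  -1.  35.3] turn [ 0.     0.    -0.002] rows>=0.6
```

View pics/w23.png

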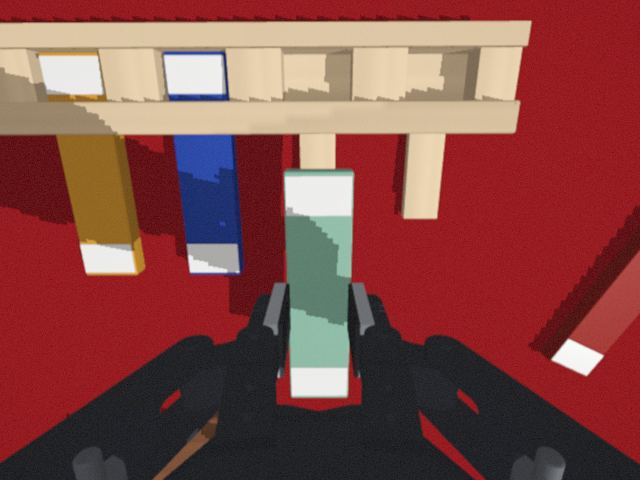

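>>> drive_tool(
  rows=[
    [[-0.7,0,25,0,0,-0.001,0],[-0.7,0,34,0,0,-0.001,0],[-0.7,0,35.3,0,0,-0.001,0],[-0.7,0,35.3,0,0,-0.001,0],[-0.7,0,35.3,0,0,-0.001,0]],
  ],
)

```text
t: 38.17
tcp_pos: [0.599, -0.1821, 0.0853]
ee_rot: [-2.284, 2.157, -0.002]
contact_force: [0.6, -0.7, -1.1]
width: 0.0251
```

Run:
```python
from h import *
st();s=snap('wrist','w24.png');P=cloud(s);print('strip top z',P[185:205,295:345,2].mean());crop(s,240,400,100,220,4,'c21.png')
```

```text
t 38.17 tcp [ 599.  -182.1   85.3] yaw -86.74 tilt [ 0.0011 -0.0006] w 25.1 F [ 0.6 -0.7 -1.1] q [-0.48  0.47  1.72 -0.    0.96  1.04]
strip top z 0.01838870818200055
```

View pics/c21.png

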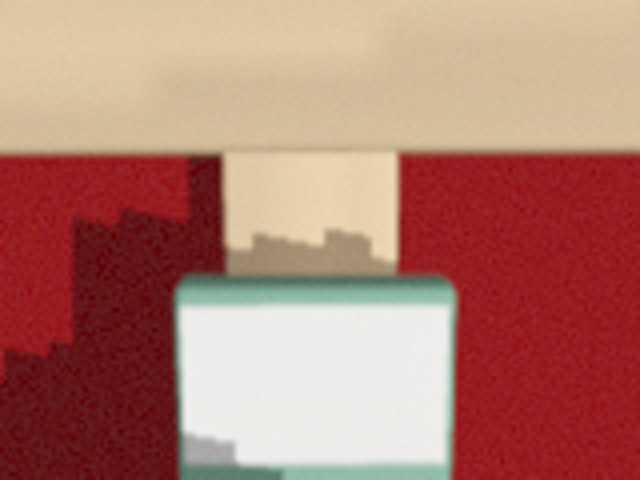

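Run:
```python
from h import *
s=load('wrist');k=lambda U,V:cu(240,100,4,U,V);chk(s,k(176,300),k(456,300),k(225,210),k(399,210),.0185)
```

```text
lat strip-tongue -0.3771134640503922 front to mouth 13.790458584577893
```

>>> drive_tool(
  rows=[
    [[-0.4,0,0.5,0,0,0,0],[-0.4,-6,0.5,0,0,0,0],[-0.4,-14,0.5,0,0,0,0],[-0.4,-22,0.5,0,0,0,0],[-0.4,-30,0.5,0,0,0,0],[-0.4,-38,0.7,0,0,0,0],[-0.4,-45,1,0,0,0,0],[-0.4,-50,1.5,0,0,0,0],[-0.4,-52.5,1.5,0,0,0,0],[-0.4,-53,1.5,0,0,0,0]],
  ],
)

```text
t: 39.48
tcp_pos: [0.6487, -0.1789, 0.0836]
ee_rot: [2.28, -2.151, -0.013]
contact_force: [-18.3, -1.2, 12.6]
width: 0.0257
```

Run:
```python
from h import *
st();s=snap('wrist','w25.png');crop(s,200,440,120,280,3,'c22.png')
```

```text
t 39.48 tcp [ 648.7 -178.9   83.6] yaw -86.68 tilt [-0.011   0.0007] w 25.7 F [-18.3  -1.2  12.6] q [-0.44  0.56  1.58 -0.    1.01  1.08]
```

View pics/c22.png

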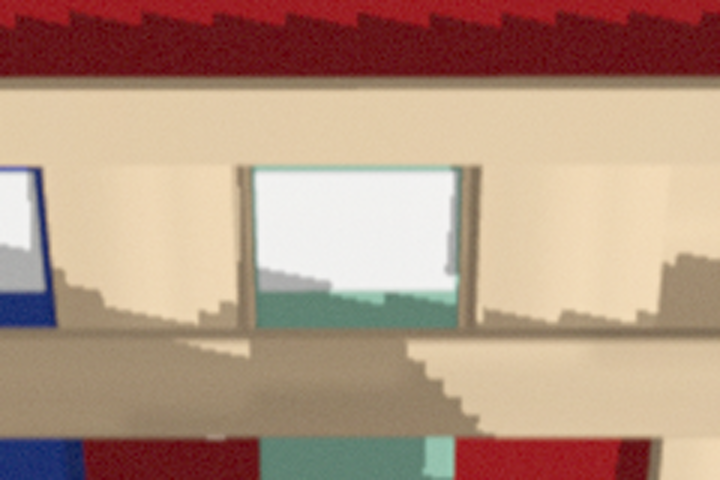

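>>> drive_tool(
  rows=[
    [[0,0,0,0,0,0,38],[0,0,0,0,0,0,38],[0,0,0,0,0,0,38],[0,0,-40,0.01,0,0,38],[0,0,-90,0.01,0,0,38],[0,0,-110,0.01,0,0,45]],
  ],
)

```text
t: 40.28
tcp_pos: [0.6515, -0.1795, 0.1976]
ee_rot: [-2.283, 2.154, -0.007]
contact_force: [0.9, 0.0, 1.3]
width: 0.0446
```

Run:
```python
from h import *
st();plan([.56,-.35,.18],-110)
```

```text
t 40.27 tcp [ 651.5 -179.5  197.6] yaw -86.67 tilt [ 0.0049 -0.0012] w 44.6 F [0.9 0.  1.3] q [-0.44  0.41  1.56  0.    1.17  1.08]
shift [164.9 101.3  17.4] turn [-0.005 -0.     0.407] rows>=3.1
```

>>> drive_tool(
  rows=[
    [[165,101,17,-0.005,0,0.407,45],[165,101,17,-0.005,0,0.407,45],[165,101,17,-0.005,0,0.407,45],[165,101,17,-0.005,0,0.407,45],[165,101,17,-0.005,0,0.407,45],[165,101,17,-0.005,0,0.407,45]],
  ],
)

```text
t: 41.02
tcp_pos: [0.561, -0.3487, 0.1801]
ee_rot: [1.804, -2.572, -0.0]
contact_force: [0.8, 0.1, 0.1]
width: 0.0449
```

Run:
```python
from h import *
st();s=snap('wrist','w26.png')
```

```text
t 41.02 tcp [ 561.  -348.7  180.1] yaw -109.89 tilt [-0.0003  0.0001] w 44.9 F [0.8 0.1 0.1] q [-0.73  0.4   1.61 -0.    1.14  1.19]
```

View pics/w26.png

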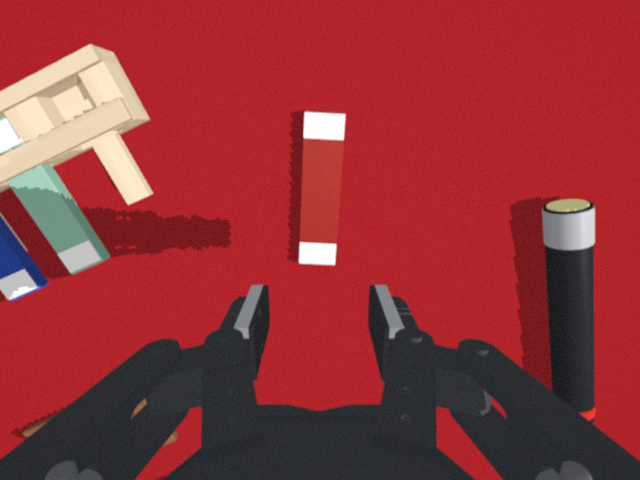

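Run:
```python
from h import *
s=load('wrist')
c,h=strip(s,[(304.5,112),(346,113.5),(336,265),(299,263.5)])
u=np.array([np.cos(np.radians(h)),np.sin(np.radians(h)),0])
p=c-5*u/1e3;p[2]=.076;plan(p,h-90)
```

```text
c [ 589.9 -361.5   10. ] h -22.71 L [106.8 107.1] W [27.2 27.7]
shift [  2.1 -26.4 104.2] turn [ 0.    -0.     0.049] rows>=1.7
```

>>> drive_tool(
  rows=[
    [[2,-26,40,0,0,0.049,45],[2,-26,85,0,0,0.049,45],[2,-26,104,0,0,0.049,45],[2,-26,104.7,0,0,0.049,45],[2,-26,104.7,0,0,0.049,45],[2,-26,104.7,0,0,0.049,0],[2,-26,104.7,0,0,0.049,0],[2,-26,104.7,0,0,0.049,0],[2,-26,104.7,0,0,0.049,0]],
  ],
)

```text
t: 42.2
tcp_pos: [0.586, -0.3603, 0.0782]
ee_rot: [-1.741, 2.614, -0.006]
contact_force: [-0.9, 1.6, 6.6]
width: 0.0255
```

Run:
```python
from h import *
st();plan([.602,-.2375,.14],-86.7);s=snap('wrist','w27.png')
```

```text
t 42.2 tcp [ 586.  -360.3   78.2] yaw -112.68 tilt [ 0.0028 -0.0025] w 25.5 F [-0.9  1.6  6.6] q [-0.72  0.59  1.55 -0.    1.    1.25]
shift [-119.4   32.3  -62. ] turn [-0.003 -0.002 -0.453] rows>=2.4
```

View pics/w27.png

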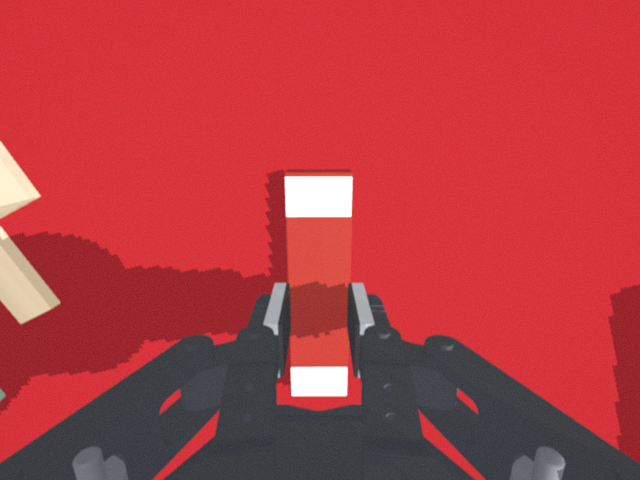

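>>> drive_tool(
  rows=[
    [[0,0,-40,0,0,0,0],[0,0,-62,0,0,0,0],[-119.5,32,-62,-0.003,-0.002,-0.15,0],[-119.5,32,-62,-0.003,-0.002,-0.3,0],[-119.5,32,-62,-0.003,-0.002,-0.453,0],[-119.5,32,-42,-0.003,-0.002,-0.453,0],[-119.5,32,-42,-0.003,-0.002,-0.453,0],[-119.5,32,-42,-0.003,-0.002,-0.453,0]],
  ],
)

```text
t: 43.25
tcp_pos: [0.602, -0.2383, 0.1193]
ee_rot: [2.281, -2.16, -0.001]
contact_force: [0.1, -0.1, 0.1]
width: 0.0253
```

Run:
```python
from h import *
st();s=snap('wrist','w28.png');P=cloud(s);print('strip top z',P[185:205,295:345,2].mean());plan([.602,-.2375,.0845],-86.7)
```

```text
t 43.25 tcp [ 602.  -238.3  119.3] yaw -86.86 tilt [-0.0007  0.0005] w 25.3 F [ 0.1 -0.1  0.1] q [-0.55  0.45  1.66  0.    1.03  0.96]
strip top z 0.052066750024014764
shift [-0.9  0.3 35.3] turn [-0.    -0.    -0.002] rows>=0.6
```

View pics/w28.png

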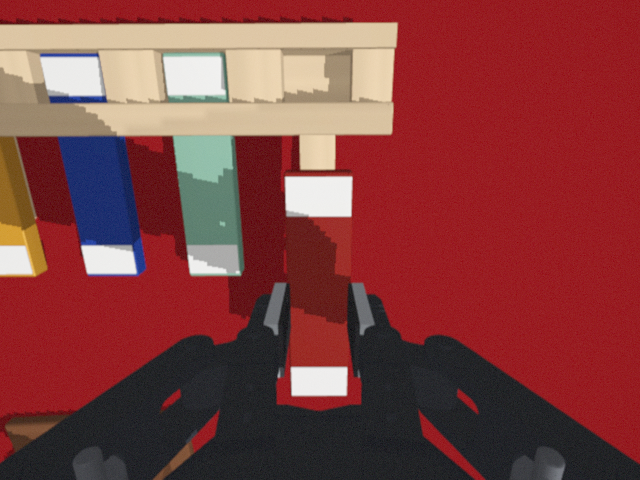

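>>> drive_tool(
  rows=[
    [[-0.7,0,25,0,0,-0.002,0],[-0.7,0,34,0,0,-0.002,0],[-0.7,0,35.3,0,0,-0.002,0],[-0.7,0,35.3,0,0,-0.002,0],[-0.7,0,35.3,0,0,-0.002,0]],
  ],
)

```text
t: 43.92
tcp_pos: [0.6027, -0.2378, 0.0853]
ee_rot: [-2.284, 2.157, -0.002]
contact_force: [0.0, -0.2, -1.1]
width: 0.0255
```

Run:
```python
from h import *
st();s=snap('wrist','w29.png');P=cloud(s);print('strip top z',P[185:205,295:345,2].mean());crop(s,240,400,100,220,4,'c23.png')
```

```text
t 43.92 tcp [ 602.7 -237.8   85.3] yaw -86.73 tilt [ 0.0012 -0.0006] w 25.5 F [ 0.  -0.2 -1.1] q [-0.55  0.51  1.66  0.    0.97  0.96]
strip top z 0.01855923878639602
```

View pics/c23.png

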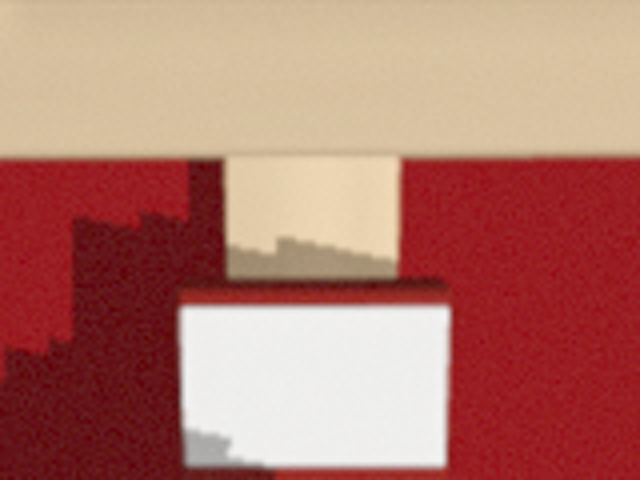

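>>> drive_tool(
  rows=[
    [[-0.2,0,0.5,0,0,0,0],[-0.2,-6,0.5,0,0,0,0],[-0.2,-14,0.5,0,0,0,0],[-0.2,-22,0.5,0,0,0,0],[-0.2,-30,0.5,0,0,0,0],[-0.2,-38,0.7,0,0,0,0],[-0.2,-45,1,0,0,0,0],[-0.2,-50,1.5,0,0,0,0],[-0.2,-52.5,1.5,0,0,0,0],[-0.2,-53,1.5,0,0,0,0]],
  ],
)

```text
t: 45.22
tcp_pos: [0.6524, -0.235, 0.0841]
ee_rot: [2.28, -2.151, -0.013]
contact_force: [-20.1, -0.4, 16.1]
width: 0.0255
```

Run:
```python
from h import *
st();s=snap('wrist','w30.png');crop(s,200,440,120,280,3,'c24.png')
```

```text
t 45.23 tcp [ 652.4 -235.    84.1] yaw -86.67 tilt [-0.0109  0.0009] w 25.5 F [-20.1  -0.4  16.1] q [-0.51  0.6   1.52 -0.01  1.03  1.01]
```

View pics/c24.png

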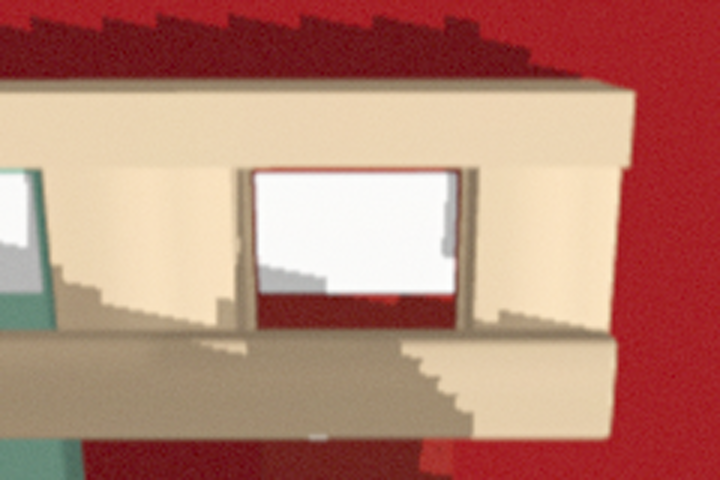

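Home. Release, lift, back off to a spot where I can see the rack.

>>> drive_tool(
  rows=[
    [[0,0,0,0,0,0,38],[0,0,0,0,0,0,38],[0,0,0,0,0,0,38],[0,0,-40,0.01,0,0,38],[0,0,-90,0.01,0,0,38],[-85,60,-150,0.01,0,0,38],[-85,60,-150,0.01,0,0,38],[-85,60,-150,0.01,0,0,38]],
  ],
)

```text
t: 46.28
tcp_pos: [0.5891, -0.1518, 0.2377]
ee_rot: [-2.286, 2.152, -0.004]
contact_force: [0.4, -0.1, -0.7]
width: 0.0378
```

Run:
```python
from h import *
st();s=snap('wrist','w31.png');snap('top','top2.png')
s=load('wrist');crop(s,150,480,100,320,2.4,'c25.png')
```

```text
t 46.27 tcp [ 589.1 -151.8  237.7] yaw -86.52 tilt [ 0.0033 -0.0001] w 37.8 F [ 0.4 -0.1 -0.7] q [-0.44  0.21  1.72  0.    1.2   1.07]
```

View pics/w31.png

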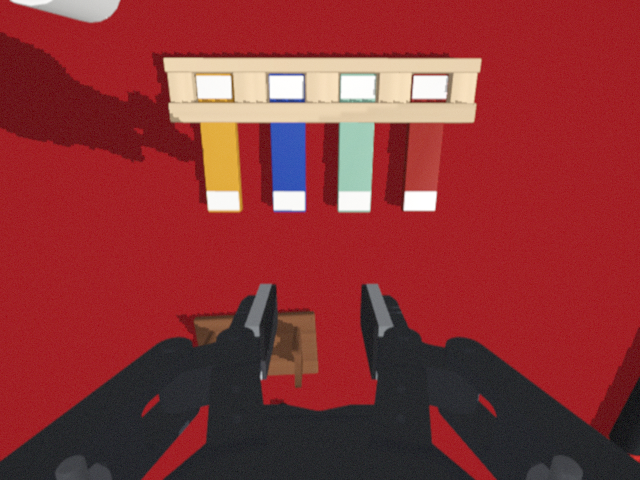

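View pics/top2.png

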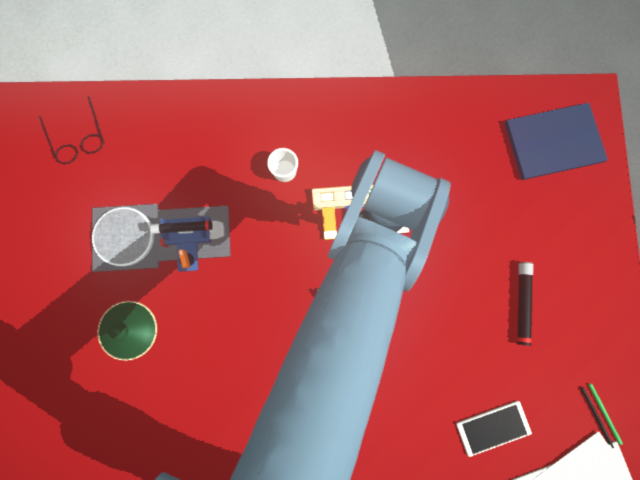

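Run:
```python
from h import *
s=load('wrist');u=np.array([.9983,.0576]);v=np.array([-.0576,.9983]);M=np.array([.6693,-.1504])
for n,l,r in [('amber',208,242),('blue',274,307),('green',338.5,371),('red',404,437)]:
    p=(world(s,l,211,.016)+world(s,r,211,.016))/2; d=(p[:2]-M)
    print(n,'rear: before mouth',-d@u*1e3,'(74 wanted) lat',d@v*1e3)
P=cloud(s)
for c in [224,289,355,420]: print(np.round([P[130:150,c-8:c+8,2].mean(),P[195:208,c-8:c+8,2].mean()],4))
plan([.56,.2,.26],2.4)
```

```text
amber rear: before mouth 73.2279526680247 (74 wanted) lat 83.68560781299854
blue rear: before mouth 73.13558866831488 (74 wanted) lat 27.012163832767175
green rear: before mouth 73.04491732767607 (74 wanted) lat -28.622684814428204
red rear: before mouth 72.9520572091955 (74 wanted) lat -85.60054133037879
[0.0175 0.0161]
[0.0158 0.0163]
[0.0187 0.0191]
[0.0169 0.0165]
shift [-354.8    8.7  -24.4] turn [-1.000e-03  0.000e+00 -1.554e+00] rows>=8.3
```

>>> drive_tool(
  rows=[
    [[-360,9,-30,0,0,-1.554,38],[-360,9,-30,0,0,-1.554,38],[-360,9,-30,0,0,-1.554,38],[-360,9,-30,0,0,-1.554,38],[-360,9,-30,0,0,-1.554,38],[-360,9,-30,0,0,-1.554,38],[-360,9,-30,0,0,-1.554,38],[-360,9,-30,0,0,-1.554,38],[-360,9,-30,0,0,-1.554,38],[-360,9,-30,0,0,-1.554,38]],
  ],
)

```text
t: 47.62
tcp_pos: [0.5601, 0.2047, 0.2644]
ee_rot: [-3.14, -0.063, 0.002]
contact_force: [-0.8, -0.7, -0.2]
width: 0.0377
```

Run:
```python
from h import *
st();s=snap('wrist','w32.png');snap('top','top3.png');crop(s,230,480,100,290,3,'c26.png')
```

```text
t 47.62 tcp [560.1 204.7 264.4] yaw 2.31 tilt [-0.0012  0.0004] w 37.7 F [-0.8 -0.7 -0.2] q [0.16 0.16 1.73 0.   1.25 0.12]
```

View pics/c26.png

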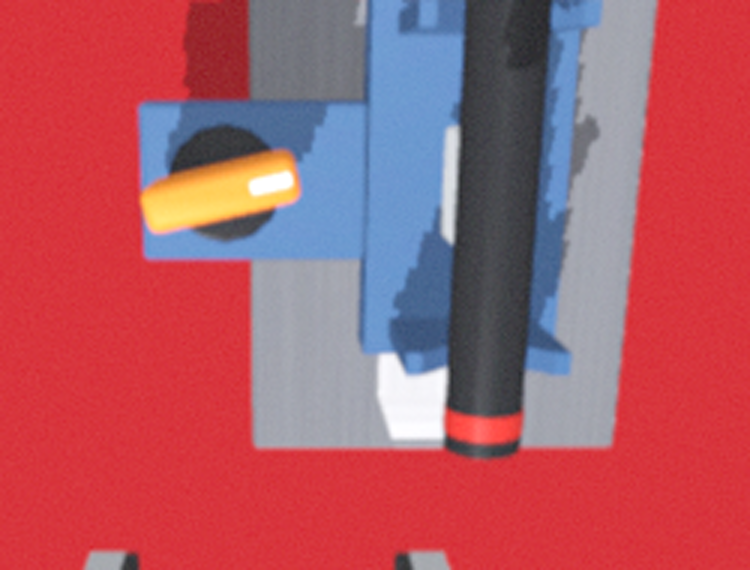

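View pics/top3.png

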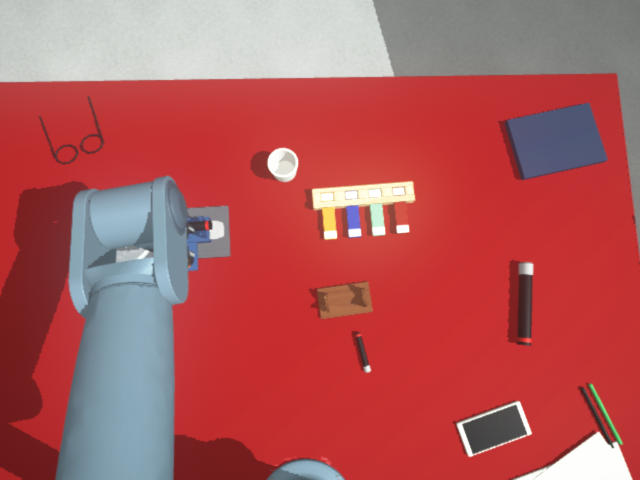

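Run:
```python
from h import *
s=load('wrist');P=cloud(s)
r=np.array([612.8,255.5]);d=np.array([-.041,.999]);n=np.array([-.999,-.041])
for V in range(40,420,60):
    row=P[int(cu(230,100,3,0,V)[1]),375:415]; i=row[:,2].argmax(); p=row[i]*1e3
    print(V,np.round(p,1),'along',round((p[:2]-r)@d,1),'across',round((p[:2]-r)@n,1))
```

```text
40 [612.  291.6  86.9] along 36.1 across -0.7
100 [557.1 280.9 334.3] along 27.7 across 54.6
160 [613.7 265.2  86.4] along 9.7 across -1.3
220 [614.2 251.5  87.7] along -4.0 across -1.2
280 [611.1 236.7  85.9] along -18.7 across 2.5
340 [613.7 222.3  87.2] along -33.3 across 0.4
400 [613.9 206.8  87.1] along -48.7 across 0.9
```

Torch top is at about 86–87 mm against an expected 86 mm. It is level and within about 1–2 mm across, and the robot is touching nothing. Handing in.

Run:
```python
from h import *
print(arm.sign_off())
```

```text
the job is handed in; nothing more can be done
None
```

The desk is set up and handed in at about 47.7 s of the 210 s allowed. My last camera checks look good on every point. `sign_off` gives no verdict, so I don't have the official result.

- **Carriage:** it is on the rail and was pushed against the red stop with about 9 N. The fin measured within about 2 mm of home and in line with the rail.
- **Clamp:** the knob was turned clockwise from about 0.17 to 1.34 rad; tight is above 1.1. In the final picture the bar reads about 1.36 rad.
- **Torch:** the middle-sized one lies in the carriage's V-blocks with its lens towards the turntable. It is level, about 1–2 mm off centre along and across, and its top is at 86–87 mm against 86 mm expected.
- **Strips:** all four were present and each was pressed home with about 15–20 N. From the back of the rack forward to the robot's left, they are red in slot 0, green in slot 1, blue in slot 2 and amber in slot 3. Their rear ends measured 73 mm before the mouth against 74 mm expected.

Two depth readings were slightly off. One strip read about 3 mm higher than expected (19 mm against 16 mm), and one pixel in the torch check gave no usable height (334 mm). I took both for sensor noise or a finger in view, because the pictures and the other readings agreed. The jar lid, tea cup and other objects were left where they were. I saw no strip knocked aside during the run.

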